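# Put the loop tools away in the low hook cabinet and bar it

## Robot

A 6-joint arm with a two-finger parallel gripper is mounted at the origin on the work surface; the furniture and walls round the work are solid. World frame = base frame: x ahead of the robot, y to its left, z up, the work surface at z = 0. Lengths are in m, angles in rad, forces in N, time in s.
With the tool pointing down it reaches from about 0.35 to 0.925 m from the base axis. Payload 6.4 kg.
Tool frame: the origin (TCP) lies at the very end of the fingers, on their centre line; the grasp point (between the pads) lies 19 mm behind it; z points along the fingers, y is the line along which they close (so a half turn about z gives the same grasp; the last joint's range is limited). The gripper opens to 85 mm and grips with 20 to 120 N. Pads are 22 mm wide; open, the fingers measure 114 mm over their backs; the gripper's body (76 mm by 85 mm) begins 54 mm behind the grasp point. The pads swing forward as they close: fully open they stand 13 mm farther back than shut.
Start: joints at [-1.494, 0.245, 1.558, -0, 1.339, -0.174], TCP at [0.161, -0.63, 0.231] pointing down, gripper open.
Joint ranges: [-3.13, 3.13], [-1.02, 2.26], [0.13, 2.54], [-0.95, 4.09], [0.21, 2.88], [-2.74, 2.74]. Speed limits (rad/s): [2.57, 2.57, 3.14, 3.14, 3.14, 3.14].

## Interface

Orientations are given as a rotation vector (axis times angle).
In Python, from plant import bot, snapshot, finish_job, find_in, tip_of gives the robot as it stands. The module is installed in compiled form; this text tells all that it offers.
- The arm moves only by the shell command python3 -m inch 'ROWS' [FORCE]. ROWS is JSON, a list of rows, each an object of numbers: "x", "y", "z": the shift along the tool's x, y, z in cm; "roll": the turn about the tool's z in rad; "jaw": the gripper's target within -1 to 1 (shut at 1, half-way at 0, fully open at -1). In form: [{"x": .., "y": .., "z": .., "roll": .., "jaw": ..}, ...]. A call has 1 to 8 rows; each row is the pose to reach, as a shift and turn from the pose commanded when the call began, along the tool's axes at that moment; what a row does not reach only later rows make up. A row lasts 1/10 s, in which the tool goes at most 50 mm and 8.59 degrees, less where a joint would pass 70% of its speed; a pose out of reach is approached as far as the arm can. A call with a gripper value outside its range is refused whole. The fingers move at their own pace and stop on an object; FORCE is the grip in N (left out, the last holds). Time passes only in rows, so rows that repeat a pose let the fingers close. It gives the time, the measured TCP pose, the force, the opening and the grip force at its end, in the units of the state.
- bot.observe(): the state, without advancing time (a new reading comes with each control period).
- snapshot(name): name is "scene" or "side" or "wrist"; returns a dict with "image" (480x640x3 uint8, red, green, blue), "fx", "fy", "cx", "cy" (pixels), "rvec" (rotation vector, rad) and "tvec" (3), from world to camera coordinates, as OpenCV has them. Camera axes: x right, y down, z forward; pixel columns grow to the right and rows downward; lengths in m; the calibration is good to about 2 mm. A picture is of the moment at which its call begins. There is no depth.
- finish_job(): hands the job in; it is judged then, once.
Trained networks look in a picture, given as the dict that the camera call returned (one of the last four; its "shot" number tells which), for a name from the list of things; names that differ only in an ending like _2 or _b are one class to them, and where a whole thing is asked for, a point or a joint stands for the part that bears it (a point fixed in the world has none). Each returns a list of dicts, best first, with "score" (0 to 1); they miss things now and then, are a little off and sometimes report something else, mostly with a low value. They report only what shows in the picture. A call takes as long as a camera call. They do not tell look-alikes from the thing itself.
- find_in(picture, target): "at" ([x, y, z] in m, in world coordinates, good to about 4 mm: the middle of the surface that is visible of it).
- tip_of(picture, target): "at" ([x, y, z] in m, in world coordinates, good to about 4 mm: a listed point, or the origin of a listed thing).
The state is a dict: "time": time; "q": joint angles; "qvel": joint speeds; "effort": joint torques, N m; "tcp_pos": TCP position; "orientation": TCP orientation; "ft_force": force on the tool from outside, world axes, zero at the start; "ft_torque": the same for the moment, N m; "finger_gap": finger opening in m; "finger_force": force on a finger pad.
Only numpy, scipy, OpenCV 4.12 (cv2) and the standard library are available. Lean on these libraries where they do the work, as an engineer would, in place of code of your own. Each camera call takes 0.05 s, during which the arm holds its last target. There are 200 camera calls.

## Task

Put every clay loop tool lying on the table away in the blue cabinet: take the red key from its stand, use its blade in the slotted brass head to turn the yellow retaining bar fully open, then hang each tool by its wire loop on one of the hooks at the back, handle down and one tool to a hook. When all hang, turn the bar fully shut again with the key, and stand the key upright, fully home, in its stand. Do not knock over or shift the glaze jars.

Things in the scene. Friction and masses are not known exactly. Their poses are not given: they have to be found in the camera images.
- loop_tool0: loose clay loop tool with a pale wood handle (50 g): flat handle 100 long (x), 16 wide (y), 13 thick (z), with a steel wire loop at its +x end. Origin at the handle's middle on its underside; the handle runs from x = -50 to +50. It lies flat on the table at the start, z up. Absent in some starts.
- loop_tool1: loose clay loop tool with a green handle (50 g): flat handle 100 long (x), 16 wide (y), 13 thick (z), with a steel wire loop at its +x end. Origin at the handle's middle on its underside; the handle runs from x = -50 to +50. It lies flat on the table at the start, z up. Absent in some starts.
- loop_tool2: loose clay loop tool with a white handle (50 g): flat handle 100 long (x), 16 wide (y), 13 thick (z), with a steel wire loop at its +x end. Origin at the handle's middle on its underside; the handle runs from x = -50 to +50. It lies flat on the table at the start, z up. Absent in some starts.
- loop0 (a point): centre of the wire loop of loop_tool0, 82 beyond the handle's middle along +x, at half its thickness. The loop lies in the tool's x-y plane: wire 4 thick, 26 clear inside, 34 over all. Axes as the tool's
- loop1 (a point): centre of the wire loop of loop_tool1, 82 beyond the handle's middle along +x, at half its thickness. The loop lies in the tool's x-y plane: wire 4 thick, 26 clear inside, 34 over all. Axes as the tool's
- loop2 (a point): centre of the wire loop of loop_tool2, 82 beyond the handle's middle along +x, at half its thickness. The loop lies in the tool's x-y plane: wire 4 thick, 26 clear inside, 34 over all. Axes as the tool's
- cabinet: blue sheet-metal tool cabinet, 108 deep (x), 210 wide (y), 232 high, fixed; origin at the middle of its underside, z up, its open front faces its own -x and its +x points into it. Walls 4 thick. The opening in the front (at x = -54) reaches from 6 above the table up to the lintel's lower edge at z = 188 and over the full inner width; behind the lintel the roof's underside is at z = 228. The back wall's inner face is at x = +50
- hook0 (a point): seat of hook 0: the top of its level steel peg (5 thick), midway between back wall and upturned tip, at cabinet x = 33, y = 62, z = 177.5; axes as the cabinet's. The peg comes from the back wall towards the front and turns up at 17 in front (-x) of the seat; the upturned tip ends at z = 197, higher than the lintel's edge, so a tool goes in loop first, nose up by 20 to 30 degrees, and its far wire passes over the tip
- hook1 (a point): seat of hook 1: the top of its level steel peg (5 thick), midway between back wall and upturned tip, at cabinet x = 33, y = 12, z = 177.5; axes as the cabinet's. The peg comes from the back wall towards the front and turns up at 17 in front (-x) of the seat; the upturned tip ends at z = 197, higher than the lintel's edge, so a tool goes in loop first, nose up by 20 to 30 degrees, and its far wire passes over the tip
- hook2 (a point): seat of hook 2: the top of its level steel peg (5 thick), midway between back wall and upturned tip, at cabinet x = 33, y = -38, z = 177.5; axes as the cabinet's. The peg comes from the back wall towards the front and turns up at 17 in front (-x) of the seat; the upturned tip ends at z = 197, higher than the lintel's edge, so a tool goes in loop first, nose up by 20 to 30 degrees, and its far wire passes over the tip
- bar (a joint): turn of the yellow retaining bar and its slotted head: 0 = shut (bar across the front), +1.571 = open (bar points straight out from the front); opening is counter-clockwise seen from above. End stops at both; friction 0.12 N m holds it where it is left. Bar 11 thick, 12 high, its middle at z = 100, reaching 187 from the spindle. Spindle upright, 11 thick, at cabinet x = -70, y = -88, in two small brackets that stand out 32 from the front
- slot (a point): top of the brass slotted head on the spindle, at its middle, 244 above the table; z up, its y axis runs along the slot and along the bar, turning with them. Slot open at both ends, 26 long, 6 wide, 10 deep
- key: loose flat-blade key, 60 g: red handle 30 wide (x), 16 thick (y), 46 tall (z), with a steel blade under it, 16 wide (x), 3 thick (y), 23 long. Origin at the middle of the handle's underside, z up, so the handle reaches from z = 0 to 46 and the blade from 0 to -23. It stands in key_stand, handle resting on the block. The blade has about 0.2 rad of play in the head's slot
- key_tip (a point): middle of the blade's lower end
- key_stand: wooden block, 60 (x) by 50 (y) by 32 high, fixed; origin at the middle of its underside; a slot in its top, 24 long (x), 8.5 wide (y), 26 deep, takes the key's blade
- stand_slot (a point): middle of the mouth of the slot in key_stand, on top of the block; axes as key_stand's, z up
- impulse_sealer: blue bag sealer, fixed, an obstacle between the tools and the cabinet: 129 (x) by 420 (y), 102 high with its arm lying flat; origin under its middle, the arm's black grip at its +y end, nearest the robot
- jar_cobalt: blue jar with a black lid, 61 across, 75 high; origin under its middle; bystander
- jar_honey: honey-brown jar with a white lid, 57 across, 68 high; origin under its middle; bystander
- jar_iron: dark red-brown jar with a red lid, 53 across, 70 high; origin under its middle; bystander
Things that resemble listed ones, but are neither listed nor needed, are in the scene too. Several things look just like the key_stand: the one meant starts farthest to the robot's right.

How it is judged:
On the way, in this order (a step that is already met when the one before it is completed fails the run):
1. the key's blade is in the slot of the head while the bar is still shut (horizontal distance between key_tip and slot below 0.009 m and z of key_tip in the frame of slot below -0.003 m and angle between key's own z axis and vertical below 0.2 rad and value of joint bar below 0.4 rad), for 0.1 s.
2. the bar is turned fully open with the key's blade in the slot (horizontal distance between key_tip and slot below 0.009 m and z of key_tip in the frame of slot below -0.003 m and angle between key's own z axis and vertical below 0.2 rad and value of joint bar above 1.38 rad), for 0.1 s.
3. every tool present hangs by its loop, one to a hook, handle down and let go, with the bar open ((distance between loop0 and hook0 below 0.022 m or distance between loop0 and hook1 below 0.022 m or distance between loop0 and hook2 below 0.022 m) and angle between each of loop_tool0, loop_tool1, loop_tool2's own x axis and vertical below 0.45 rad and linear speed of each of loop_tool0, loop_tool1, loop_tool2 below 0.06 m/s and horizontal distance between loop0 and loop1 above 0.03 m and horizontal distance between each of loop0, loop1 and loop2 above 0.03 m and (distance between loop1 and hook0 below 0.022 m or distance between loop1 and hook1 below 0.022 m or distance between loop1 and hook2 below 0.022 m) and (distance between loop2 and hook0 below 0.022 m or distance between loop2 and hook1 below 0.022 m or distance between loop2 and hook2 below 0.022 m) and value of joint bar above 1 rad and contact force between the fingers and loop_tool0 below 0.1 N and contact force between the fingers and loop_tool1 below 0.1 N and contact force between the fingers and loop_tool2 below 0.1 N), for 0.2 s.
4. the bar is turned fully shut with the key's blade in the slot (horizontal distance between key_tip and slot below 0.009 m and z of key_tip in the frame of slot below -0.003 m and angle between key's own z axis and vertical below 0.2 rad and value of joint bar below 0.19 rad), for 0.1 s.
At the end, for the whole second after the job is handed in: each tool present hangs at rest on a hook of its own (loop centre within 22 mm of the seat, handle down within 0.45 rad); bar within 0.19 rad of shut; key upright within 0.2 rad in its stand, blade within 8 mm of the slot's middle, handle within 6 mm of the block ((distance between loop0 and hook0 below 0.022 m or distance between loop0 and hook1 below 0.022 m or distance between loop0 and hook2 below 0.022 m) and angle between each of loop_tool0, loop_tool1, loop_tool2's own x axis and vertical below 0.45 rad and linear speed of each of loop_tool0, loop_tool1, loop_tool2 below 0.06 m/s and horizontal distance between loop0 and loop1 above 0.03 m and horizontal distance between each of loop0, loop1 and loop2 above 0.03 m and (distance between loop1 and hook0 below 0.022 m or distance between loop1 and hook1 below 0.022 m or distance between loop1 and hook2 below 0.022 m) and (distance between loop2 and hook0 below 0.022 m or distance between loop2 and hook1 below 0.022 m or distance between loop2 and hook2 below 0.022 m) and horizontal distance between key_tip and stand_slot below 0.008 m and z of key in the frame of stand_slot below 0.006 m and angle between key's own z axis and vertical below 0.2 rad and value of joint bar below 0.19 rad and linear speed of key below 0.03 m/s); the robot touches nothing.
It fails at once if jar_cobalt is knocked over or shifted by more than 5 cm (distance of jar_cobalt from where it was at the start of the episode above 0.05 m or angle between jar_cobalt's own z axis and vertical above 0.7 rad).
It fails at once if jar_honey is knocked over or shifted by more than 5 cm (distance of jar_honey from where it was at the start of the episode above 0.05 m or angle between jar_honey's own z axis and vertical above 0.7 rad).
It fails at once if jar_iron is knocked over or shifted by more than 5 cm (distance of jar_iron from where it was at the start of the episode above 0.05 m or angle between jar_iron's own z axis and vertical above 0.7 rad).
Of loop_tool0, loop_tool1, loop_tool2 only 2 to 3 are there at a start; the rules pass over those that are not, and their reading is None.
At some moment in a run one of loop_tool0, loop_tool1, loop_tool2 may be knocked a few centimetres aside while the robot is not near it.
It also fails if it takes over 210 s, if anything falls off the work surface, if the arm or the gripper's body presses on something with over 40 N, if the wrist force passes 120 N, or if a joint passes its speed limit or range.

## Working session

There is one attempt and no reset: what is moved stays moved. The work goes in short steps, Python scripts to look and compute and a shell command to move; the robot and the scene stay as the last step left them, time stands still between calls to the robot, and variables do not carry over. Pictures are saved under pics/ and viewed, at most 14 in all, crops included, and the job is handed in when it is done.

```bash
mkdir -p pics; ls; cat > h.py <<'E'
import numpy as np, cv2
from scipy.spatial.transform import Rotation as R
from plant import bot, snapshot, finish_job, find_in, tip_of
def save(p,n,crop=None,s=1):
    im=p["image"][:,:,::-1]
    if crop: a,b,c,d=crop; im=im[b:d,a:c]
    if s!=1: im=cv2.resize(im,None,fx=s,fy=s,interpolation=cv2.INTER_CUBIC)
    cv2.imwrite("pics/"+n+".png",im)
def proj(p,X):
    K=np.array([[p["fx"],0,p["cx"]],[0,p["fy"],p["cy"]],[0,0,1.]])
    return cv2.projectPoints(np.atleast_2d(np.array(X,float)),np.array(p["rvec"]),np.array(p["tvec"]),K,None)[0][:,0]
def ray(p,uv,z):
    Rm=R.from_rotvec(p["rvec"]).as_matrix(); c=-Rm.T@np.array(p["tvec"])
    d=Rm.T@np.array([(uv[0]-p["cx"])/p["fx"],(uv[1]-p["cy"])/p["fy"],1])
    return c+d*(z-c[2])/d[2]
def st():
    s=bot.observe(); Rm=R.from_rotvec(s["orientation"]).as_matrix(); return s,np.array(s["tcp_pos"]),Rm
E
python3 - <<'E'
from h import *
s,t,Rm=st(); print(s["tcp_pos"],Rm.round(3).tolist(),s["finger_gap"],s["time"])
P={n:snapshot(n) for n in("scene","side","wrist")}
for n,p in P.items():
    save(p,n+"0"); Q=R.from_rotvec(p["rvec"]).as_matrix(); print(n,p["fx"],(-Q.T@p["tvec"]).round(3),Q[2].round(2))
    for k in "loop_tool0 loop_tool1 loop_tool2 loop0 loop1 loop2 cabinet hook0 hook1 hook2 slot key key_tip key_stand stand_slot impulse_sealer jar_cobalt jar_honey jar_iron".split():
        print(n,k,[(np.round(d["at"],3).tolist(),round(d["score"],2)) for d in tip_of(p,k)[:5] if d["score"]>.2])
cv2.imwrite("pics/a.png",cv2.resize(np.hstack([P["scene"]["image"],P["side"]["image"]])[:,:,::-1],(800,300)))
E
```

```text
pics
[ 0.16126462 -0.62908857  0.23014059] [[0.969, 0.248, -0.0], [0.248, -0.969, 0.002], [0.0, -0.002, -1.0]] 0.08556395584502947 0.0
scene 537.9765374577773 [-0.443  1.178  1.226] [ 0.54 -0.59 -0.6 ]
scene loop_tool0 [([0.621, -0.064, 0.002], 0.66), ([0.472, 0.019, -0.0], 0.62), ([0.456, 0.083, 0.004], 0.43)]
scene loop_tool1 [([0.621, -0.064, 0.002], 0.66), ([0.472, 0.019, -0.0], 0.62), ([0.456, 0.083, 0.004], 0.43)]
scene loop_tool2 [([0.621, -0.064, 0.002], 0.66), ([0.472, 0.019, -0.0], 0.62), ([0.456, 0.083, 0.004], 0.43)]
scene loop0 [([0.533, 0.062, 0.004], 0.55), ([0.558, 0.016, 0.005], 0.48)]
scene loop1 [([0.533, 0.062, 0.004], 0.55), ([0.558, 0.016, 0.005], 0.48)]
scene loop2 [([0.533, 0.062, 0.004], 0.55), ([0.558, 0.016, 0.005], 0.48)]
scene cabinet []
scene hook0 [([0.583, -0.308, 0.175], 0.94), ([0.565, -0.355, 0.176], 0.93), ([0.535, -0.399, 0.178], 0.78), ([0.523, 0.503, 0.002], 0.26)]
scene hook1 [([0.583, -0.308, 0.175], 0.94), ([0.565, -0.355, 0.176], 0.93), ([0.535, -0.399, 0.178], 0.78), ([0.523, 0.503, 0.002], 0.26)]
scene hook2 [([0.583, -0.308, 0.175], 0.94)
[... 1942 characters left out ...]
e_sealer [([0.554, -0.159, -0.002], 0.79), ([0.441, 0.321, 0.032], 0.71)]
side jar_cobalt [([0.456, 0.084, 0.006], 0.62), ([0.619, -0.072, 0.0], 0.56), ([0.55, 0.01, 0.011], 0.53)]
side jar_honey [([0.518, 0.501, 0.0], 0.84)]
side jar_iron [([0.416, 0.484, -0.0], 0.78), ([0.529, -0.401, 0.173], 0.32)]
wrist 368.4508885111065 [ 0.237 -0.61   0.373] [-0.3  -0.07 -0.95]
wrist loop_tool0 []
wrist loop_tool1 []
wrist loop_tool2 []
wrist loop0 []
wrist loop1 []
wrist loop2 []
wrist cabinet []
wrist hook0 []
wrist hook1 []
wrist hook2 []
wrist slot []
wrist key []
wrist key_tip []
wrist key_stand []
wrist stand_slot []
wrist impulse_sealer []
wrist jar_cobalt []
wrist jar_honey []
wrist jar_iron []
```

View pics/scene0.png

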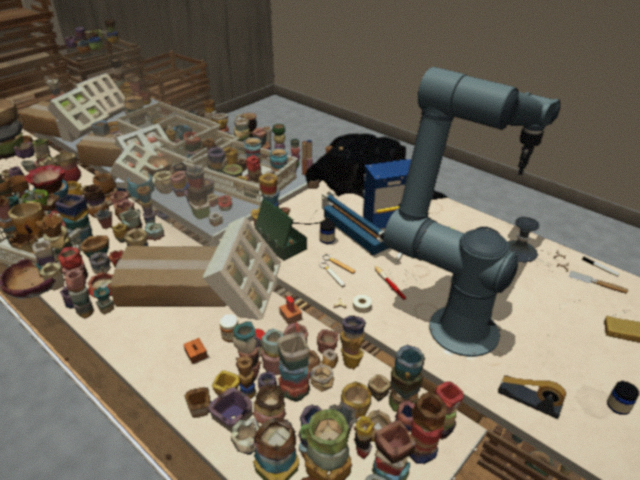

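View pics/side0.png

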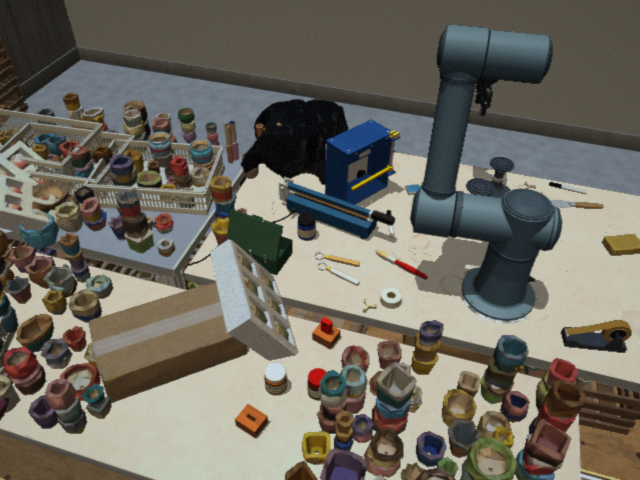

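Two tools show: pale wood (scene px 340,263) and white (332,274). The key_stand look-alikes are the orange blocks at scene px (290,308), carrying the key, at y≈0.32, and (195,350), empty, at y≈0.62. The one meant is farthest to the robot's right (smallest y), so it is (290,308); I'll confirm that in a crop.

```bash
cat >> h.py <<'E'
def go(X,yaw=None):
    """shift in cm in tool axes from measured pose to world X with tool-x yaw (rad)"""
    s,t,Rm=st(); d=Rm.T@(np.array(X)-t)*100; y0=np.arctan2(Rm[1,0],Rm[0,0])
    r=0 if yaw is None else -((yaw-y0+np.pi)%(2*np.pi)-np.pi)
    return d.round(1).tolist(),round(r,3),"yaw0",round(y0,3),"q6",round(s["q"][5],2)
E
python3 - <<'E'
from h import *
p=snapshot("side"); save(p,"keys",(220,295,370,445),4)
print(go((0.40,-0.30,0.38)),go((0.40,0.25,0.38)))
E
```

```text
([31.3, -26.0, -14.9], 0, 'yaw0', np.float64(0.251), 'q6', np.float64(-0.17)) ([45.0, -79.3, -14.9], 0, 'yaw0', np.float64(0.251), 'q6', np.float64(-0.17))
```

View pics/keys.png

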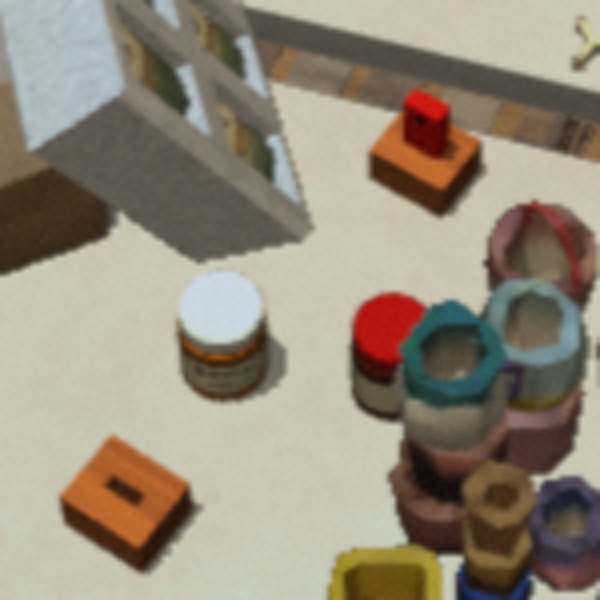

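The crop confirms it: the red key stands in the right-hand block at crop px (425,150); the left block (125,500) has an empty slot. I'm moving over the key, via a point clear of the base.

```bash
python3 -m inch '[{"z":-5},{"z":-10,"x":3,"y":-3},{"x":31,"y":-26,"z":-15},{"x":31,"y":-26,"z":-15},{"x":31,"y":-26,"z":-15},{"x":31,"y":-26,"z":-15},{"x":31,"y":-26,"z":-15},{"x":31,"y":-26,"z":-15}]' && python3 -m inch '[{"x":13,"y":-53},{"x":13,"y":-53},{"x":13,"y":-53},{"x":13,"y":-53},{"x":13,"y":-53},{"x":13,"y":-53},{"x":13,"y":-53},{"x":13,"y":-53}]'; python3 -c "
from h import *
print(go((.42,.30,.2)),st()[0]['q'])"
```

```text
([48.1, -83.6, 3.1], 0, 'yaw0', np.float64(0.251), 'q6', np.float64(-0.17)) [-1.49413434e+00  2.45094284e-01  1.55777235e+00 -1.90033582e-05
  1.33869792e+00 -1.74114776e-01]invalid input
```

```bash
python3 -m inch '[{"x":0,"y":0,"z":-5,"roll":0,"jaw":-1},{"x":3,"y":-3,"z":-10,"roll":0,"jaw":-1},{"x":31,"y":-26,"z":-15,"roll":0,"jaw":-1},{"x":31,"y":-26,"z":-15,"roll":0,"jaw":-1},{"x":31,"y":-26,"z":-15,"roll":0,"jaw":-1},{"x":31,"y":-26,"z":-15,"roll":0,"jaw":-1},{"x":31,"y":-26,"z":-15,"roll":0,"jaw":-1},{"x":31,"y":-26,"z":-15,"roll":0,"jaw":-1}]'; python3 -c "
from h import *
print(go((.42,.30,.2)),st()[0]['q'])"
```

```text
time: 3.85
tcp_pos: [0.3528, -0.3609, 0.3691]
orientation: [3.116, 0.392, 0.001]
ft_force: [1.2, -0.3, -0.3]
finger_gap: 0.0856
finger_force: 0.0
([22.9, -62.4, 16.9], 0, 'yaw0', np.float64(0.25), 'q6', np.float64(0.3)) [-1.02170716e+00 -1.85445931e-01  1.75019224e+00  1.38292488e-04
  1.57610856e+00  2.98705718e-01]
```

```bash
python3 -m inch '[{"x":10,"y":-20,"z":0,"roll":0,"jaw":-1},{"x":10,"y":-20,"z":0,"roll":0,"jaw":-1},{"x":18,"y":-45,"z":2,"roll":0,"jaw":-1},{"x":18,"y":-45,"z":2,"roll":0,"jaw":-1},{"x":18,"y":-45,"z":2,"roll":0,"jaw":-1},{"x":23,"y":-62,"z":5,"roll":0,"jaw":-1},{"x":23,"y":-62,"z":10,"roll":0,"jaw":-1},{"x":23,"y":-62,"z":13,"roll":0,"jaw":-1}]'; python3 -c "
from h import *
print(go((.42,.30,.2)),st()[0]['q'])"
```

```text
time: 4.65
tcp_pos: [0.4007, 0.0313, 0.3289]
orientation: [3.116, 0.393, 0.005]
ft_force: [1.0, -0.0, 0.6]
finger_gap: 0.0855
finger_force: 0.0
([8.5, -25.6, 12.9], 0, 'yaw0', np.float64(0.251), 'q6', np.float64(1.11)) [-2.06171735e-01 -4.52964312e-01  2.02667371e+00  6.75491052e-05
  1.56440963e+00  1.11394079e+00]
```

```bash
python3 -m inch '[{"x":9,"y":-26,"z":11,"roll":0,"jaw":-1},{"x":9,"y":-26,"z":11,"roll":0,"jaw":-1},{"x":9,"y":-26,"z":11,"roll":0,"jaw":-1},{"x":9,"y":-26,"z":11,"roll":0,"jaw":-1},{"x":9,"y":-26,"z":11,"roll":0,"jaw":-1},{"x":9,"y":-26,"z":11,"roll":0,"jaw":-1},{"x":9,"y":-26,"z":11,"roll":0,"jaw":-1},{"x":9,"y":-26,"z":11,"roll":0,"jaw":-1}]'; python3 -c "
from h import *
p=snapshot('wrist'); save(p,'w1')
for k in ('key','stand_slot','key_stand','key_tip'): print(k,[(np.round(d['at'],3).tolist(),round(d['score'],2)) for d in tip_of(p,k)[:2]])
print(proj(p,[(.443,.318,.032),(.443,.318,.078)]))"
```

```text
time: 5.45
tcp_pos: [0.4227, 0.304, 0.2175]
orientation: [3.116, 0.396, -0.002]
ft_force: [-0.2, -0.6, -0.1]
finger_gap: 0.0852
finger_force: 0.0
key [([0.438, 0.319, 0.034], 0.85), ([0.41, 0.485, 0.002], 0.58)]
stand_slot []
key_stand [([0.445, 0.321, -0.003], 0.85)]
key_tip [([0.442, 0.318, 0.007], 0.86)]
[[309.84689997 184.20571171]
 [308.40762072 194.13224051]]
```

View pics/w1.png

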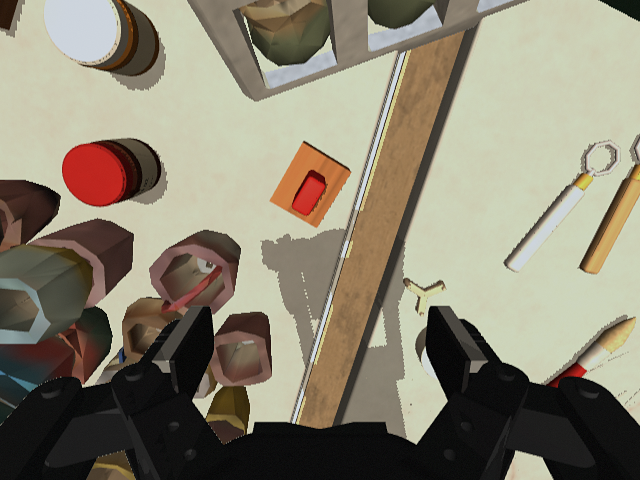

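The wrist view shows the key top at px (310,192) on the orange block (310,185); its long side points up-right. The jars are at left (95,173) and (85,20), the tools at right. I'll get the yaw from colour masks.

```bash
cat >> h.py <<'E'
def rect(p,mask,z,box=None):
    m=mask.astype(np.uint8)*255
    if box: b=np.zeros_like(m); b[box[1]:box[3],box[0]:box[2]]=1; m*=b
    c=max(cv2.findContours(m,cv2.RETR_EXTERNAL,cv2.CHAIN_APPROX_NONE)[0],key=cv2.contourArea)[:,0]
    P=np.array([ray(p,u,z)[:2] for u in c]); r=cv2.minAreaRect((P*1000).astype(np.float32))
    (cx,cy),(w,h),a=r
    if w<h: w,h,a=h,w,a+90
    return np.round([cx/1000,cy/1000],4),np.round([w,h],1),round((a+90)%180-90,1)  # yaw deg of long side
E
python3 - <<'E'
from h import *
p=snapshot("wrist"); hsv=cv2.cvtColor(p["image"],cv2.COLOR_RGB2HSV)
print(hsv[192,310],hsv[180,285],hsv[215,310])
H,S,V=[hsv[...,i].astype(int) for i in range(3)]
B=(255,130,365,240)
red=((H<5)|(H>172))&(S>190)&(V>120)
print(rect(p,red,.078,B))
blk=((H<16)|(H>172))&(S>130)&(V>120)
print(rect(p,blk,.032,B))
E
```

```text
[  2 198 202] [ 12 173 202] [ 12 173 204]
(array([0.4416, 0.3179]), array([29. , 15.2]), -16.4)
(array([0.4413, 0.3177]), array([59.6, 49.8]), -16.5)
```

```bash
python3 -c "
from h import *
print(go((.4415,.318,.10),np.deg2rad(-16.4)))"
```

```text
([2.1, -1.0, 11.9], np.float64(0.535), 'yaw0', np.float64(0.249), 'q6', np.float64(1.72))
```

```bash
python3 -m inch '[{"x":2.1,"y":-1,"z":4,"roll":0.15,"jaw":-1},{"x":2.1,"y":-1,"z":8,"roll":0.3,"jaw":-1},{"x":2.1,"y":-1,"z":11,"roll":0.45,"jaw":-1},{"x":2.1,"y":-1,"z":11,"roll":0.535,"jaw":-0.6},{"x":2.1,"y":-1,"z":11,"roll":0.535,"jaw":-0.4},{"x":2.1,"y":-1,"z":11,"roll":0.535,"jaw":-0.2}]'; python3 -c "
from h import *
print(go((.4415,.318,.04),np.deg2rad(-16.4)))"
```

```text
time: 6.35
tcp_pos: [0.442, 0.3183, 0.1092]
orientation: [-3.109, 0.443, -0.003]
ft_force: [0.3, -0.7, 0.6]
finger_gap: 0.0512
finger_force: 0.0
([-0.0, 0.1, 6.9], np.float64(0.003), 'yaw0', np.float64(-0.283), 'q6', np.float64(2.27))
```

```bash
python3 -m inch '[{"x":0,"y":0.1,"z":4,"roll":0,"jaw":-0.2},{"x":0,"y":0.1,"z":6.9,"roll":0,"jaw":-0.2},{"x":0,"y":0.1,"z":6.9,"roll":0,"jaw":-0.2},{"x":0,"y":0.1,"z":6.9,"roll":0,"jaw":0.8},{"x":0,"y":0.1,"z":6.9,"roll":0,"jaw":1},{"x":0,"y":0.1,"z":6.9,"roll":0,"jaw":1},{"x":0,"y":0.1,"z":6.9,"roll":0,"jaw":1},{"x":0,"y":0.1,"z":6.9,"roll":0,"jaw":1}]' 50
```

```text
time: 7.15
tcp_pos: [0.4427, 0.3183, 0.0416]
orientation: [-3.108, 0.444, -0.006]
ft_force: [-0.2, -0.4, 6.9]
finger_gap: 0.0155
finger_force: 49.3
```

```bash
python3 -m inch '[{"x":0,"y":0,"z":-2,"roll":0,"jaw":1},{"x":0,"y":0,"z":-4,"roll":0,"jaw":1},{"x":0,"y":0,"z":-9,"roll":0,"jaw":1},{"x":0,"y":0,"z":-14,"roll":0,"jaw":1},{"x":0,"y":0,"z":-19,"roll":0,"jaw":1},{"x":0,"y":0,"z":-24,"roll":0,"jaw":1},{"x":0,"y":0,"z":-29,"roll":0,"jaw":1},{"x":0,"y":0,"z":-32,"roll":0,"jaw":1}]'; python3 -c "
from h import *
print(go((.45,-.05,.37)),st()[0]['q'][5],st()[0]['finger_gap'])"
```

```text
time: 7.95
tcp_pos: [0.4414, 0.3179, 0.365]
orientation: [-3.106, 0.444, -0.01]
ft_force: [0.5, 0.3, -0.8]
finger_gap: 0.0153
finger_force: 48.8
([11.1, 35.1, -0.6], 0, 'yaw0', np.float64(-0.284), 'q6', np.float64(2.27)) 2.2702075861155073 0.015333986596781894
```

```bash
python3 -m inch '[{"x":9,"y":34,"z":0,"roll":-0.15,"jaw":1},{"x":9,"y":34,"z":0,"roll":-0.3,"jaw":1},{"x":9,"y":34,"z":0,"roll":-0.45,"jaw":1},{"x":9,"y":34,"z":0,"roll":-0.6,"jaw":1},{"x":9,"y":34,"z":0,"roll":-0.7,"jaw":1},{"x":9,"y":34,"z":0,"roll":-0.7,"jaw":1},{"x":9,"y":34,"z":0,"roll":-0.7,"jaw":1},{"x":9,"y":34,"z":0,"roll":-0.7,"jaw":1}]'; python3 -c "
from h import *
print(go((.42,-.388,.37),1.03))"
```

```text
time: 8.75
tcp_pos: [0.4312, -0.0366, 0.3598]
orientation: [3.073, 0.645, 0.002]
ft_force: [0.2, 0.2, -0.5]
finger_gap: 0.0157
finger_force: 49.0
([-15.2, 31.7, -1.0], np.float64(-0.616), 'yaw0', np.float64(0.414), 'q6', np.float64(0.81))
```

```bash
python3 -m inch '[{"x":-15.2,"y":31.7,"z":-1,"roll":-0.15,"jaw":1},{"x":-15.2,"y":31.7,"z":-1,"roll":-0.3,"jaw":1},{"x":-15.2,"y":31.7,"z":-1,"roll":-0.45,"jaw":1},{"x":-15.2,"y":31.7,"z":-1,"roll":-0.616,"jaw":1},{"x":-15.2,"y":31.7,"z":-1,"roll":-0.616,"jaw":1},{"x":-15.2,"y":31.7,"z":-1,"roll":-0.616,"jaw":1},{"x":-15.2,"y":31.7,"z":-1,"roll":-0.616,"jaw":1},{"x":-15.2,"y":31.7,"z":-1,"roll":-0.616,"jaw":1}]'; python3 -c "
from h import *
s,t,Rm=st(); print(t, go((.42,-.388,.37),1.03))
p=snapshot('wrist'); save(p,'w2')
for k in ('slot','bar','key_tip','hook0'):
  print(k,[(np.round(d['at'],3).tolist(),round(d['score'],2)) for d in tip_of(p,k)[:3]])
for k in ('cabinet',): print(k,[(np.round(d['at'],3).tolist(),round(d['score'],2)) for d in find_in(p,k)[:3]])
print(proj(p,[(.42,-.388,.244)]))"
```

```text
time: 9.55
tcp_pos: [0.4198, -0.3887, 0.3693]
orientation: [2.734, 1.546, -0.001]
ft_force: [-0.1, 0.6, -1.2]
finger_gap: 0.0157
finger_force: 49.0
[ 0.41983335 -0.38870327  0.36930763] ([0.1, -0.0, -0.1], np.float64(-0.001), 'yaw0', np.float64(1.029), 'q6', np.float64(-0.4))
slot [([0.42, -0.382, 0.244], 0.69)]Traceback (most recent call last):
  File "<string>", line 6, in <module>
    print(k,[(np.round(d['at'],3).tolist(),round(d['score'],2)) for d in tip_of(p,k)[:3]])
                                                                         ~~~~~~^^^^^
ValueError: it knows: cabinet, hook, impulse_sealer, jar_cobalt, jar_honey, jar_iron, key, key_stand, key_tip, loop, loop_tool, slot, stand_slot
```

View pics/w2.png

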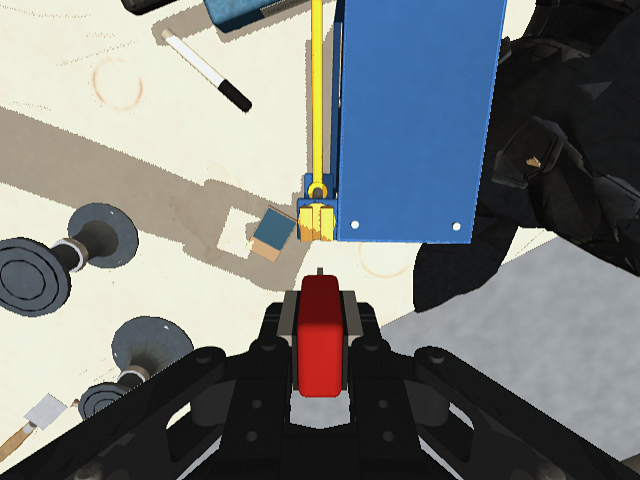

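The wrist picture shows the cabinet roof with its lower edge from (338,241) to (473,242), the yellow bar running up from the brass head at about (317,222), and the red key at (320,335).

```bash
python3 - <<'E'
from h import *
p=snapshot("wrist"); im=p["image"]; hsv=cv2.cvtColor(im,cv2.COLOR_RGB2HSV)
H,S,V=[hsv[...,i].astype(int) for i in range(3)]
blue=(H>100)&(H<122)&(S>150)&(V>100)
blue[:, :337]=0
# straight edges of roof: bottom row by column, right/left col by row
cols=np.arange(360,450,5); pts=np.array([ray(p,(c,np.where(blue[180:300,c])[0].max()+180),.232)[:2] for c in cols])
f=np.polyfit(pts[:,0],pts[:,1],1); print("bottom edge dir deg",np.degrees(np.arctan(f[0])), pts[0],pts[-1])
rows=np.arange(30,230,8); 
def edge(f_): 
    P=np.array([ray(p,(f_(np.where(blue[r,330:530])[0])+330,r),.232)[:2] for r in rows]); v=np.linalg.svd(P-P.mean(0))[2][0]; return P[0],P[-1],np.degrees(np.arctan2(v[1],v[0]))
print("right",edge(np.max)); print("left",edge(np.min))
yel=(H>18)&(H<35)&(S>120)&(V>90)
print(rect(p,yel,.244,(290,203,345,250)))
save(p,"head",(280,170,360,260),7)
for k in ("slot","key_tip","key"): print(k,[(np.round(d['at'],4).tolist(),round(d['score'],2)) for d in tip_of(p,k)[:2]])
E
```

```text
bottom edge dir deg -32.79468761667609 [ 0.44016665 -0.41695003] [ 0.49758007 -0.4535571 ]
right (array([ 0.59530285, -0.33553343]), array([ 0.52385808, -0.44908716]), np.float64(-122.20369258867444))
left (array([ 0.5000064, -0.2780212]), array([ 0.43303424, -0.39428861]), np.float64(-119.59315869825733))
(array([ 0.4237, -0.3821]), array([32.6, 22.8]), -58.7)
slot [([0.4183, -0.3819, 0.2479], 0.66)]
key_tip [([0.4176, -0.3888, 0.3342], 0.76)]
key [([0.4181, -0.3914, 0.3343], 0.72), ([0.4185, -0.3912, 0.3629], 0.59)]
```

View pics/head.png

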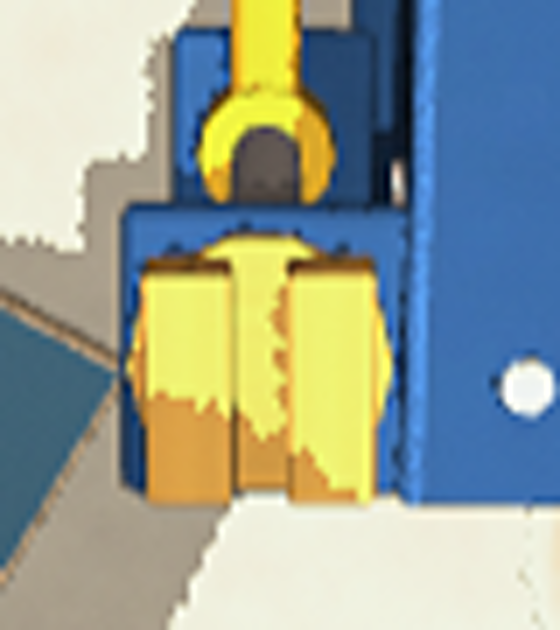

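The crop shows the head's two cheeks with the slot between them at crop x 232–290, y 270–502, so its middle is at image px (317.2,225.1), parallel to the image columns.

```bash
python3 - <<'E'
from h import *
p=snapshot("wrist")
c=ray(p,(317.2,225.1),.244); a=ray(p,(313.2,241.7),.244); b=ray(p,(313.2,208.6),.244); d=b-a
print(c,np.hypot(*d[:2])*1e3,np.arctan2(d[1],d[0]))
# key blade tip seen? tip pixel predicted from tcp
s,t,Rm=st(); print(t, proj(p,[t+[0,0,-.0326]]),proj(p,[t+[0,0,.0364]]))
print(go((c[0],c[1],.30),1.03), s["orientation"])
E
```

```text
[ 0.42072685 -0.3814175   0.244     ] 25.98673482276187 1.0275414382559984
[ 0.4211567  -0.38424743  0.36958954] [[319.75965523 277.98454255]] [[320.0136127  361.02851647]]
([0.2, -0.2, 7.0], np.float64(0.003), 'yaw0', np.float64(1.033), 'q6', np.float64(-0.4)) [2.73101073e+00 1.55163823e+00 4.23029469e-04]
```

```bash
python3 -m inch '[{"x":0.2,"y":-0.2,"z":4,"roll":0,"jaw":1},{"x":0.2,"y":-0.2,"z":7,"roll":0,"jaw":1},{"x":0.2,"y":-0.2,"z":8.5,"roll":0,"jaw":1},{"x":0.2,"y":-0.2,"z":8.5,"roll":0,"jaw":1},{"x":0.2,"y":-0.2,"z":8.5,"roll":0,"jaw":1}]'; python3 - <<'E'
from h import *
p=snapshot("wrist"); save(p,"ins1",(270,180,370,300),6)
s,t,Rm=st(); print(t,proj(p,[t+[0,0,-.0326],(.4207,-.3814,.244)]),go((.4207,-.3814,.2685),1.0275))
E
```

```text
time: 10.4
tcp_pos: [0.4207, -0.3829, 0.2856]
orientation: [2.73, 1.55, 0.0]
ft_force: [-0.1, -0.2, -0.1]
finger_gap: 0.0153
finger_force: 49.0
[ 0.42088305 -0.38326892  0.28635802] [[320.37780426 279.26905397]
 [318.23671794 269.25435809]] ([0.2, -0.1, 1.8], np.float64(0.005), 'yaw0', np.float64(1.032), 'q6', np.float64(-0.4))
```

View pics/ins1.png

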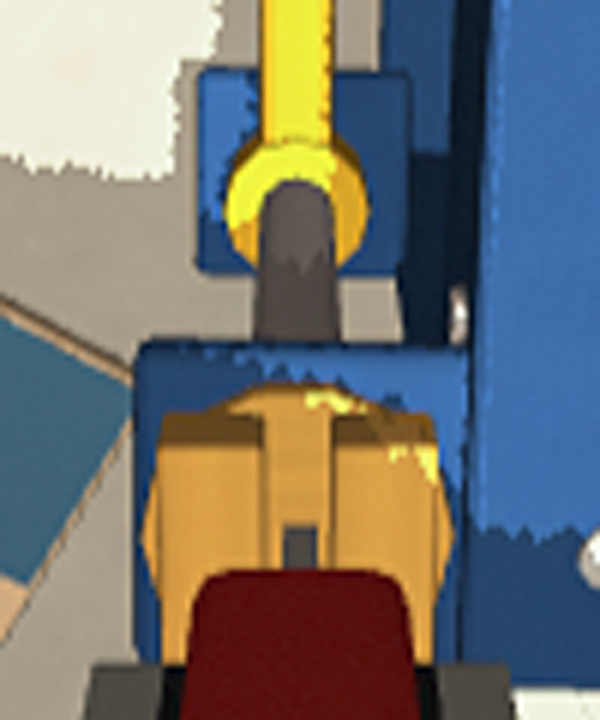

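Blade at crop x 283–317 against slot 263–332: lined up within half a pixel. I'm inserting it.

```bash
python3 -m inch '[{"x":0.2,"y":-0.05,"z":0.5,"roll":0,"jaw":1},{"x":0.2,"y":-0.05,"z":1.0,"roll":0,"jaw":1},{"x":0.2,"y":-0.05,"z":1.4,"roll":0,"jaw":1},{"x":0.2,"y":-0.05,"z":1.75,"roll":0,"jaw":1},{"x":0.2,"y":-0.05,"z":1.75,"roll":0,"jaw":1},{"x":0.2,"y":-0.05,"z":1.75,"roll":0,"jaw":1}]'
```

```text
time: 11.05
tcp_pos: [0.4208, -0.3809, 0.2667]
orientation: [2.733, 1.55, 0.0]
ft_force: [-1.1, -0.0, 0.1]
finger_gap: 0.0154
finger_force: 49.1
```

```bash
python3 -m inch '[{"x":0,"y":0,"z":0,"roll":-0.12,"jaw":1},{"x":0,"y":0,"z":0,"roll":-0.24,"jaw":1},{"x":0,"y":0,"z":0,"roll":-0.36,"jaw":1},{"x":0,"y":0,"z":0,"roll":-0.48,"jaw":1},{"x":0,"y":0,"z":0,"roll":-0.6,"jaw":1},{"x":0,"y":0,"z":0,"roll":-0.72,"jaw":1},{"x":0,"y":0,"z":0,"roll":-0.84,"jaw":1},{"x":0,"y":0,"z":0,"roll":-0.84,"jaw":1}]'; python3 -c "
from h import *
print(go((.4207,-.3814,.2670),1.0275+1.67),st()[0]['ft_torque'])"
```

```text
time: 11.85
tcp_pos: [0.419, -0.3807, 0.2666]
orientation: [-1.859, -2.527, 0.003]
ft_force: [-6.4, 1.8, 3.9]
finger_gap: 0.0156
finger_force: 49.6
([-0.1, 0.1, -0.0], np.float64(-0.824), 'yaw0', np.float64(1.873), 'q6', np.float64(-1.24)) [ 0.24499592  1.42090782 -0.10253661]
```

```bash
python3 -m inch '[{"x":-0.05,"y":0.05,"z":0,"roll":-0.12,"jaw":1},{"x":-0.1,"y":0.1,"z":0,"roll":-0.24,"jaw":1},{"x":-0.1,"y":0.1,"z":0,"roll":-0.36,"jaw":1},{"x":-0.1,"y":0.1,"z":0,"roll":-0.48,"jaw":1},{"x":-0.1,"y":0.1,"z":0,"roll":-0.6,"jaw":1},{"x":-0.1,"y":0.1,"z":0,"roll":-0.72,"jaw":1},{"x":-0.1,"y":0.1,"z":0,"roll":-0.82,"jaw":1},{"x":-0.1,"y":0.1,"z":0,"roll":-0.82,"jaw":1}]'; python3 - <<'E'
from h import *
s,t,Rm=st();print(s['ft_torque'],go((.4207,-.3814,.2670),1.0275+1.67))
p=snapshot("wrist");q=snapshot("scene")
w=p["image"][:,:,::-1]; sc=cv2.resize(q["image"][130:250,300:460,::-1],(640,480))
cv2.imwrite("pics/open1.png",cv2.resize(np.hstack([w,sc]),(800,300)))
E
```

```text
time: 12.65
tcp_pos: [0.418, -0.3829, 0.2667]
orientation: [-0.698, -3.053, 0.007]
ft_force: [-14.5, -2.1, 4.2]
finger_gap: 0.0154
finger_force: 49.7
[-0.50162011  2.89371734 -0.13677842] ([-0.2, 0.2, -0.0], np.float64(-0.005), 'yaw0', np.float64(2.692), 'q6', np.float64(-2.06))
```

View pics/open1.png

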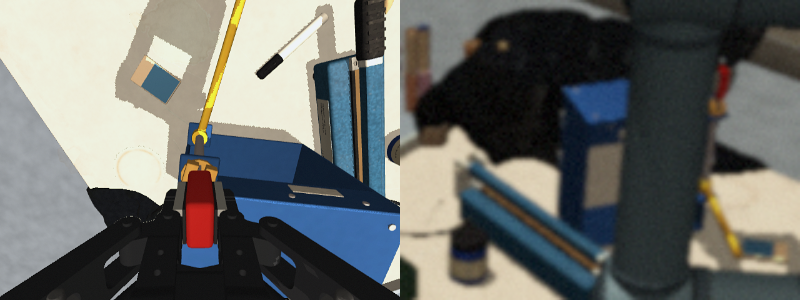

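Left: the bar swings out from the head (325,219 at full resolution) to (384,0); a blue box and marker lie clear. I'm computing the bar angle.

```bash
python3 - <<'E'
from h import *
p=snapshot("wrist"); im=p["image"]; hsv=cv2.cvtColor(im,cv2.COLOR_RGB2HSV)
H,S,V=[hsv[...,i].astype(int) for i in range(3)]
m=(H>20)&(H<32)&(S>150)&(V>90); m[205:]=0
ys,xs=np.where(m&(np.abs(np.arange(640)-350)<60)); P=np.array([ray(p,(x,y),.106)[:2] for x,y in zip(xs[::5],ys[::5])])
v=np.linalg.svd(P-P.mean(0))[2][0]; print(P.mean(0),np.arctan2(v[1],v[0])%np.pi-1.0275, st()[0]["ft_force"],st()[1])
E
```

```text
[ 0.34411476 -0.3181318 ] 1.3768828929887642 [-14.92925423  -2.97458366   3.99969632] [ 0.41808479 -0.38291498  0.26675012]
```

```bash
python3 -m inch '[{"x":0.1,"y":0,"z":0,"roll":-0.1,"jaw":1},{"x":0.15,"y":0,"z":0,"roll":-0.18,"jaw":1},{"x":0.15,"y":0,"z":0,"roll":-0.22,"jaw":1},{"x":0.15,"y":0,"z":0,"roll":-0.22,"jaw":1}]'; python3 - <<'E'
from h import *
p=snapshot("wrist"); im=p["image"]; hsv=cv2.cvtColor(im,cv2.COLOR_RGB2HSV)
H,S,V=[hsv[...,i].astype(int) for i in range(3)]
m=(H>20)&(H<32)&(S>150)&(V>90); m[190:]=0
ys,xs=np.where(m&(np.abs(np.arange(640)-350)<70)); P=np.array([ray(p,(x,y),.106)[:2] for x,y in zip(xs[::5],ys[::5])])
v=np.linalg.svd(P-P.mean(0))[2][0]; d=P.mean(0)-[.4207,-.3814];print(np.arctan2(v[1],v[0])%np.pi-1.0275,np.arctan2(d[1],d[0])-1.0275, st()[0]["ft_torque"],go((.4207,-.3814,.267)))
E
```

```text
time: 13.2
tcp_pos: [0.4175, -0.3831, 0.2668]
orientation: [-0.361, -3.113, 0.008]
ft_force: [-11.7, -5.5, 1.6]
finger_gap: 0.0154
finger_force: 49.6
1.5524721115333875 1.6093583233117268 [-1.21831381  2.23221892 -0.30574712] ([-0.3, 0.2, -0.0], 0, 'yaw0', np.float64(2.91), 'q6', np.float64(-2.28))
```

```bash
python3 -m inch '[{"x":0,"y":0,"z":0,"roll":0,"jaw":1},{"x":0,"y":0,"z":0,"roll":0.14,"jaw":1},{"x":-0.1,"y":0.1,"z":0,"roll":0.28,"jaw":1},{"x":-0.1,"y":0.1,"z":-1,"roll":0.28,"jaw":1},{"x":-0.1,"y":0.1,"z":-3,"roll":0.28,"jaw":1},{"x":-0.1,"y":0.1,"z":-7,"roll":0.28,"jaw":1},{"x":-0.1,"y":0.1,"z":-11,"roll":0.28,"jaw":1},{"x":-0.1,"y":0.1,"z":-11,"roll":0.28,"jaw":1}]'; python3 - <<'E'
from h import *
p=snapshot("wrist"); im=p["image"]; hsv=cv2.cvtColor(im,cv2.COLOR_RGB2HSV)
H,S,V=[hsv[...,i].astype(int) for i in range(3)]
m=(H>20)&(H<32)&(S>150)&(V>90); 
ys,xs=np.where(m); k=ys<150; P=np.array([ray(p,(x,y),.106)[:2] for x,y in zip(xs[k][::5],ys[k][::5])])
v=np.linalg.svd(P-P.mean(0))[2][0]; d=P.mean(0)-[.4207,-.3814];print(np.arctan2(v[1],v[0])%np.pi-1.0275,np.arctan2(d[1],d[0])-1.0275)
red=((H<5)|(H>172))&(S>150)&(V>80); s,t,Rm=st(); print("key",rect(p,red,t[2]+.0364,(270,250,380,420)),t,np.degrees(np.arctan2(Rm[1,0],Rm[0,0])))
print(go((.4415,.318,.37),np.deg2rad(163.6)),go((.44,0,.37)))
save(p,"w5",(200,200,440,440),2)
E
```

```text
time: 14.05
tcp_pos: [0.4231, -0.3818, 0.3839]
orientation: [0.79, 3.031, -0.012]
ft_force: [0.3, -0.9, -0.5]
finger_gap: 0.0152
finger_force: 50.3
-0.020789261622392585 1.5098119786393165
key (array([ 0.4167, -0.3782]), array([48.7, 15.5]), -29.2) [ 0.42259453 -0.38109114  0.38038204] 150.78936861631973
([32.5, 61.9, 0.7], np.float64(-0.224), 'yaw0', np.float64(2.632), 'q6', np.float64(-1.99)) ([17.1, 34.1, 0.8], 0, 'yaw0', np.float64(2.632), 'q6', np.float64(-1.99))
```

```bash
python3 -m inch '[{"x":17,"y":34,"z":0,"roll":-0.1,"jaw":1},{"x":17,"y":34,"z":0,"roll":-0.224,"jaw":1},{"x":17,"y":34,"z":0,"roll":-0.224,"jaw":1},{"x":17,"y":34,"z":0,"roll":-0.224,"jaw":1},{"x":17,"y":34,"z":0,"roll":-0.224,"jaw":1},{"x":17,"y":34,"z":0,"roll":-0.224,"jaw":1},{"x":17,"y":34,"z":0,"roll":-0.224,"jaw":1},{"x":17,"y":34,"z":0,"roll":-0.224,"jaw":1}]'; python3 -c "
from h import *
print(go((.4415,.318,.30),np.deg2rad(163.6)))"
```

```text
time: 14.9
tcp_pos: [0.4385, 0.0026, 0.3751]
orientation: [-0.443, -3.108, -0.001]
ft_force: [1.0, -0.1, -1.0]
finger_gap: 0.0154
finger_force: 50.3
([8.5, 30.4, 7.5], np.float64(0.003), 'yaw0', np.float64(2.858), 'q6', np.float64(-1.54))
```

```bash
python3 -m inch '[{"x":8.5,"y":30.4,"z":0,"roll":0,"jaw":1},{"x":8.5,"y":30.4,"z":0,"roll":0,"jaw":1},{"x":8.5,"y":30.4,"z":0,"roll":0,"jaw":1},{"x":8.5,"y":30.4,"z":5,"roll":0,"jaw":1},{"x":8.5,"y":30.4,"z":14,"roll":0,"jaw":1},{"x":8.5,"y":30.4,"z":20,"roll":0,"jaw":1},{"x":8.5,"y":30.4,"z":24,"roll":0,"jaw":1},{"x":8.5,"y":30.4,"z":24,"roll":0,"jaw":1}]'; python3 - <<'E'
from h import *
p=snapshot('wrist'); save(p,'w6',(240,170,400,330),4)
s,t,Rm=st(); print(t,go((.4415,.318,.0416),np.deg2rad(163.6)))
print(proj(p,[t+[0,0,-.0326],(.4415,.318,.032)]))
print([(np.round(d['at'],4).tolist(),round(d['score'],2)) for d in tip_of(p,'stand_slot')[:2]])
hsv=cv2.cvtColor(p["image"],cv2.COLOR_RGB2HSV); H,S,V=[hsv[...,i].astype(int) for i in range(3)]
E
```

```text
time: 15.7
tcp_pos: [0.4419, 0.2945, 0.1862]
orientation: [-0.446, -3.108, 0.002]
ft_force: [1.1, 0.1, -0.8]
finger_gap: 0.0155
finger_force: 50.3
[0.43689394 0.29420333 0.17690796] ([0.0, 2.5, 13.5], np.float64(0.002), 'yaw0', np.float64(2.857), 'q6', np.float64(-0.91))
[[316.58690688 263.76886191]
 [346.98479168 210.94039473]]
[([0.4417, 0.3186, 0.032], 0.6)]
```

View pics/w6.png

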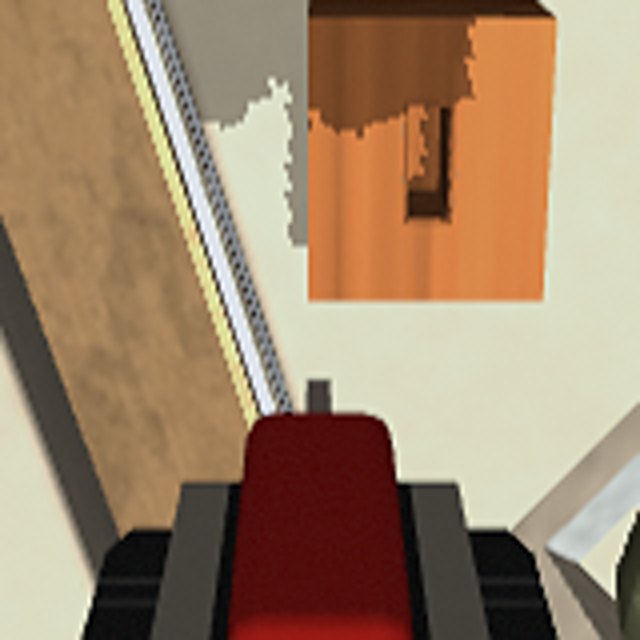

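The stand's slot is at crop (428,160), the blade tip at (318,390), parallel; the remaining shift is 25 mm in tool y.

```bash
python3 -m inch '[{"x":0,"y":2.5,"z":4,"roll":0,"jaw":1},{"x":0,"y":2.5,"z":7,"roll":0,"jaw":1},{"x":0,"y":2.5,"z":9.5,"roll":0,"jaw":1},{"x":0,"y":2.5,"z":9.5,"roll":0,"jaw":1},{"x":0,"y":2.5,"z":9.5,"roll":0,"jaw":1}]'; python3 - <<'E'
from h import *
p=snapshot('wrist'); save(p,'w7',(240,170,400,330),4)
s,t,Rm=st(); print(t,go((.4415,.318,.0416),np.deg2rad(163.6)))
print(proj(p,[t+[0,0,-.0326],(.4415,.318,.032)]))
E
```

```text
time: 16.3
tcp_pos: [0.451, 0.3176, 0.0957]
orientation: [0.448, 3.109, 0.001]
ft_force: [1.1, -0.3, -0.6]
finger_gap: 0.0154
finger_force: 50.3
[0.45171008 0.31798182 0.09660797] ([1.0, -0.3, 5.5], np.float64(-0.0), 'yaw0', np.float64(2.855), 'q6', np.float64(-0.88))
[[320.75393574 280.45381389]
 [315.71876135 242.73099343]]
```

```bash
python3 -m inch '[{"x":1,"y":-0.3,"z":1.5,"roll":0,"jaw":1},{"x":1,"y":-0.3,"z":1.5,"roll":0,"jaw":1},{"x":1,"y":-0.3,"z":1.5,"roll":0,"jaw":1}]'; python3 - <<'E'
from h import *
p=snapshot('wrist'); save(p,'w7',(240,170,400,330),4)
s,t,Rm=st(); print(t,go((.4415,.318,.0416),np.deg2rad(163.6)))
E
```

```text
time: 16.65
tcp_pos: [0.4408, 0.318, 0.0811]
orientation: [0.447, 3.107, 0.002]
ft_force: [-0.2, 0.4, -0.6]
finger_gap: 0.0154
finger_force: 50.3
[0.4411589  0.31812217 0.08124013] ([-0.0, -0.0, 4.0], np.float64(0.0), 'yaw0', np.float64(2.856), 'q6', np.float64(-0.87))
```

View pics/w7.png

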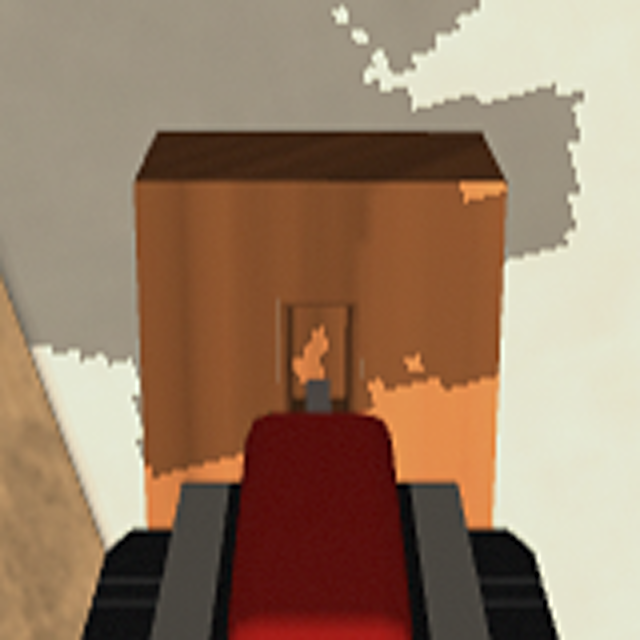

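Blade (318,390) sits over the slot (centre 320). Inserting and releasing.

```bash
python3 -m inch '[{"x":0,"y":0,"z":1.5,"roll":0,"jaw":1},{"x":0,"y":0,"z":2.5,"roll":0,"jaw":1},{"x":0,"y":0,"z":3.5,"roll":0,"jaw":1},{"x":0,"y":0,"z":3.9,"roll":0,"jaw":1},{"x":0,"y":0,"z":3.9,"roll":0,"jaw":1}]'; python3 -m inch '[{"x":0,"y":0,"z":0,"roll":0,"jaw":0},{"x":0,"y":0,"z":0,"roll":0,"jaw":-0.3},{"x":0,"y":0,"z":0,"roll":0,"jaw":-0.3},{"x":0,"y":0,"z":0,"roll":0,"jaw":-0.3},{"x":0,"y":0,"z":-5,"roll":0,"jaw":-0.3},{"x":0,"y":0,"z":-10,"roll":0,"jaw":-0.3},{"x":0,"y":0,"z":-15,"roll":0,"jaw":-0.5},{"x":0,"y":0,"z":-20,"roll":0,"jaw":-0.5}]'; python3 - <<'E'
from h import *
p=snapshot("wrist"); s,t,Rm=st(); print(t)
hsv=cv2.cvtColor(p["image"],cv2.COLOR_RGB2HSV); H,S,V=[hsv[...,i].astype(int) for i in range(3)]
red=((H<5)|(H>172))&(S>150)&(V>60); u=proj(p,(.4415,.318,.078))[0].astype(int)
print(rect(p,red,.078,(u[0]-45,u[1]-45,u[0]+45,u[1]+45)))
print(go((.46,.02,.30)))
E
```

```text
time: 17.2
tcp_pos: [0.4394, 0.3176, 0.0417]
orientation: [-0.446, -3.106, 0.004]
ft_force: [-9.0, -5.1, 17.4]
finger_gap: 0.0156
finger_force: 53.0
time: 18.0
tcp_pos: [0.4395, 0.3176, 0.2422]
orientation: [-0.447, -3.109, 0.0]
ft_force: [1.6, -0.0, 0.7]
finger_gap: 0.0637
finger_force: 0.0
[0.44375063 0.31965184 0.25246288]
(array([0.4357, 0.3189]), array([35.1, 15.5]), -15.9)
([-10.1, -28.2, -4.9], 0, 'yaw0', np.float64(2.856), 'q6', np.float64(-0.87))
```

```bash
python3 -m inch '[{"x":-10,"y":-28,"z":-8,"roll":-0.1,"jaw":-0.5},{"x":-10,"y":-28,"z":-8,"roll":-0.2,"jaw":-0.5},{"x":-10,"y":-28,"z":-8,"roll":-0.28,"jaw":-0.5},{"x":-13,"y":-30,"z":-8,"roll":-0.28,"jaw":-0.5},{"x":-13,"y":-30,"z":-8,"roll":-0.28,"jaw":-0.5},{"x":-13,"y":-30,"z":-8,"roll":-0.28,"jaw":-0.5},{"x":-13,"y":-30,"z":-8,"roll":-0.28,"jaw":-0.5},{"x":-13,"y":-30,"z":-8,"roll":-0.28,"jaw":-0.5}]'; python3 - <<'E'
from h import *
bot.observe(); snapshot("wrist")
p=snapshot("wrist"); save(p,"w8"); s,t,Rm=st(); print(t,s["q"],np.arctan2(Rm[1,0],Rm[0,0]))
for k in ("loop_tool0","loop0","impulse_sealer","jar_cobalt"): print(k,[(np.round(d['at'],4).tolist(),round(d['score'],2),proj(p,d['at']).round().tolist()) for d in tip_of(p,k)[:4]])
E
```

```text
time: 18.85
tcp_pos: [0.481, -0.0106, 0.3214]
orientation: [0.018, 3.14, -0.002]
ft_force: [-1.1, 0.9, 1.1]
finger_gap: 0.064
finger_force: 0.0
[ 0.48002916 -0.00732362  0.32003672] [-2.52190574e-01 -2.29634181e-01  1.87438043e+00  3.45986769e-04
  1.49734449e+00 -1.81533669e+00] 3.1339170529151748
loop_tool0 [([0.4497, 0.0862, -0.003], 0.66, [[396.0, 159.0]]), ([0.4714, 0.0212, 0.0023], 0.57, [[343.0, 178.0]])]
loop0 [([0.5571, 0.0156, 0.008], 0.93, [[339.0, 244.0]]), ([0.535, 0.0576, 0.004], 0.59, [[371.0, 227.0]])]
impulse_sealer [([0.5568, -0.1609, 0.0044], 0.63, [[204.0, 245.0]]), ([0.5328, 0.0579, 0.0077], 0.52, [[372.0, 226.0]])]
jar_cobalt [([0.6259, -0.0672, -0.0046], 0.79, [[279.0, 289.0]])]
```

View pics/w8.png

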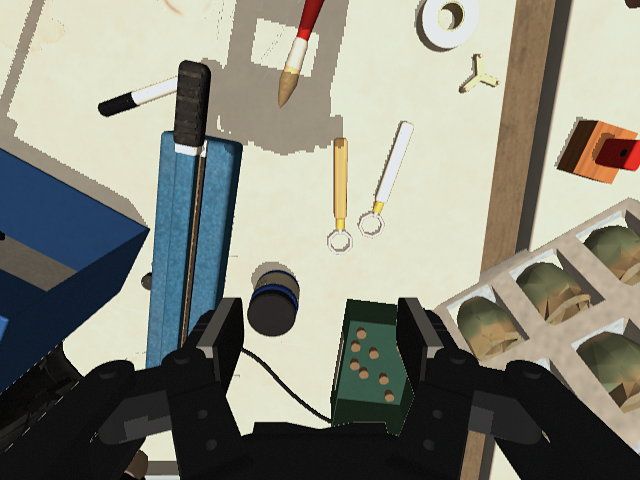

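Pale tool: handle from px (341,138), loop at (340,240). White tool: handle from (405,125), loop at (371,222). The sealer is at left (165–243, 130–360) with the cobalt jar at (275,300) beside its far end, so I'll use the sealer's near-robot half (rows 150–200) to tip the tool. Next I'm measuring both handles and the sealer edges.

```bash
python3 - <<'E'
from h import *
p=snapshot("wrist"); s,t,Rm=st(); hsv=cv2.cvtColor(p["image"],cv2.COLOR_RGB2HSV); H,S,V=[hsv[...,i].astype(int) for i in range(3)]
print(t,hsv[180,341],hsv[165,392],hsv[180,365])
u=proj(p,[(.4714,.0175,.013),(.4525,.083,.013),(.556,.015,.006),(.532,.058,.006)]).round(); print(u.tolist())
m=(S>90)&(H>10)&(H<30); a,b=u[0].astype(int)
print("pale",rect(p,m,.013,(a-25,a and b-60,a+25,b+75)))
w=(S<22)&(V>150); a,b=u[1].astype(int); print("white",rect(p,w,.013,(a-50,b-60,a+50,b+42)))
for k in ("loop_tool0","loop0"): print(k,[(np.round(d['at'],4).tolist(),round(d['score'],2)) for d in tip_of(p,k)[:4]])
save(p,"w9")
print("sealer rod z.1",ray(p,(203,155),.1),ray(p,(187,350),.1)); 
for z in (.05,.1): print("edge",z,ray(p,(243,142),z),ray(p,(222,350),z),"left",ray(p,(163,132),z))
E
```

```text
[ 0.47977636 -0.00563103  0.31998251] [ 24 114 228] [106  12 239] [ 33  22 230]
[[338.0, 180.0], [393.0, 165.0], [336.0, 244.0], [369.0, 227.0]]
pale (array([0.4784, 0.017 ]), array([112. ,  14.7]), 0.4)
white (array([0.4528, 0.0812]), array([96.1, 12.8]), -17.4)
loop_tool0 [([0.4731, 0.0217, 0.0014], 0.91), ([0.4506, 0.0864, -0.002], 0.87)]
loop0 [([0.5562, 0.0185, 0.0071], 0.73), ([0.535, 0.0565, 0.0055], 0.58)]
sealer rod z.1 [ 0.43280445 -0.11772719  0.1       ] [ 0.65108635 -0.15794415  0.1       ]
edge 0.05 [ 0.42348375 -0.08842617  0.05      ] [ 0.68568516 -0.13342058  0.05      ] left [ 0.41269736 -0.17384328  0.05      ]
edge 0.1 [ 0.42082744 -0.07836386  0.1       ] [ 0.65125745 -0.11790621  0.1       ] left [ 0.41134806 -0.15343082  0.1       ]
```

```bash
python3 -m inch '[{"x":0,"y":0,"z":0,"roll":0.15,"jaw":-0.5},{"x":0,"y":0,"z":0,"roll":0.3,"jaw":-0.5},{"x":0,"y":0,"z":0,"roll":0.45,"jaw":-0.5},{"x":0,"y":0,"z":0,"roll":0.6,"jaw":-0.5},{"x":0,"y":0,"z":0,"roll":0.75,"jaw":-0.5},{"x":0,"y":0,"z":0,"roll":0.9,"jaw":-0.5},{"x":0,"y":0,"z":0,"roll":1.05,"jaw":-0.5},{"x":0,"y":0,"z":0,"roll":1.2,"jaw":-0.5}]' >/dev/null; python3 -m inch '[{"x":0,"y":0,"z":0,"roll":0.15,"jaw":-0.5},{"x":0,"y":0,"z":0,"roll":0.3,"jaw":-0.5},{"x":0,"y":0,"z":0,"roll":0.45,"jaw":-0.5},{"x":0,"y":0,"z":0,"roll":0.6,"jaw":-0.5},{"x":0,"y":0,"z":0,"roll":0.75,"jaw":-0.5},{"x":0,"y":0,"z":0,"roll":0.9,"jaw":-0.5},{"x":0,"y":0,"z":0,"roll":1.05,"jaw":-0.5},{"x":0,"y":0,"z":0,"roll":1.2,"jaw":-0.5}]' >/dev/null; python3 -c "
from h import *
print(go((.432,.017,.12),0.007))"
```

```text
([-2.0, -4.9, 20.0], np.float64(0.724), 'yaw0', np.float64(0.731), 'q6', np.float64(0.59))
```

```bash
python3 -m inch '[{"x":-2,"y":-4.9,"z":2,"roll":0.15,"jaw":-0.5},{"x":-2,"y":-4.9,"z":6,"roll":0.3,"jaw":-0.5},{"x":-2,"y":-4.9,"z":10,"roll":0.45,"jaw":-0.5},{"x":-2,"y":-4.9,"z":14,"roll":0.6,"jaw":-0.5},{"x":-2,"y":-4.9,"z":18,"roll":0.72,"jaw":-0.4},{"x":-2,"y":-4.9,"z":20,"roll":0.72,"jaw":-0.3},{"x":-2,"y":-4.9,"z":20,"roll":0.72,"jaw":-0.3},{"x":-2,"y":-4.9,"z":20,"roll":0.72,"jaw":-0.3}]'; python3 - <<'E'
from h import *
p=snapshot("wrist"); s,t,Rm=st(); hsv=cv2.cvtColor(p["image"],cv2.COLOR_RGB2HSV); H,S,V=[hsv[...,i].astype(int) for i in range(3)]
u=proj(p,[(.4724,.017,.013),(.422,.017,.013),(.522,.017,.013)]); print(u.round().tolist())
m=(S>90)&(H>10)&(H<30); a=int(u[0,0]); r0=int(u[:,1].min())-30; r1=int(u[:,1].max())+10
print("pale",rect(p,m,.013,(a-35,r0,a+35,min(r1,480))))
for k in ("loop_tool0","loop0"): print(k,[(np.round(d['at'],4).tolist(),round(d['score'],2)) for d in tip_of(p,k)[:3]])
save(p,"w10"); print(t,go((.432,.017,.003),0.007))
E
```

```text
time: 21.7
tcp_pos: [0.4327, 0.0164, 0.1211]
orientation: [3.141, 0.026, 0.001]
ft_force: [0.3, -0.2, -0.1]
finger_gap: 0.0559
finger_force: 0.0
[[319.0, 179.0], [318.0, 249.0], [321.0, 102.0]]
pale (array([0.4792, 0.0169]), array([111.1,  15.6]), 0.0)
loop_tool0 [([0.4711, 0.0187, -0.0012], 0.66), ([0.4474, 0.0823, -0.0016], 0.64)]
loop0 []
[0.4334613  0.01616037 0.1220066 ] ([-0.2, -0.1, 11.9], np.float64(0.009), 'yaw0', np.float64(0.016), 'q6', np.float64(1.33))
```

```bash
python3 -m inch '[{"x":0,"y":-0.1,"z":5,"roll":0,"jaw":-0.3},{"x":0,"y":-0.1,"z":9,"roll":0,"jaw":-0.3},{"x":0,"y":-0.1,"z":11.7,"roll":0,"jaw":-0.3},{"x":0,"y":-0.1,"z":11.7,"roll":0,"jaw":-0.3},{"x":0,"y":-0.1,"z":11.7,"roll":0,"jaw":1},{"x":0,"y":-0.1,"z":11.7,"roll":0,"jaw":1},{"x":0,"y":-0.1,"z":11.7,"roll":0,"jaw":1},{"x":0,"y":-0.1,"z":11.7,"roll":0,"jaw":1}]' 30
```

```text
time: 22.65
tcp_pos: [0.4344, 0.0167, 0.0057]
orientation: [3.14, 0.025, 0.007]
ft_force: [-0.4, 0.7, 5.1]
finger_gap: 0.0149
finger_force: 30.1
```

```bash
python3 -m inch '[{"x":0,"y":0,"z":-5,"roll":0,"jaw":1},{"x":0,"y":0,"z":-10,"roll":0,"jaw":1},{"x":0,"y":0,"z":-15,"roll":0.15,"jaw":1},{"x":0,"y":1,"z":-16,"roll":0.3,"jaw":1},{"x":0,"y":2.5,"z":-16,"roll":0.45,"jaw":1},{"x":0,"y":2.5,"z":-16,"roll":0.6,"jaw":1},{"x":0,"y":2.5,"z":-16,"roll":0.75,"jaw":1},{"x":0,"y":2.5,"z":-16,"roll":0.9,"jaw":1}]' >/dev/null;  python3 -m inch '[{"x":0,"y":0,"z":0,"roll":0.15,"jaw":1},{"x":0,"y":0,"z":0,"roll":0.3,"jaw":1},{"x":0,"y":0,"z":0,"roll":0.3,"jaw":1},{"x":0,"y":0,"z":0,"roll":0.3,"jaw":1}]'; python3 - <<'E'
from h import *
p=snapshot("wrist"); save(p,"w11",(160,0,640,400),1.25); s,t,Rm=st(); print(s["q"]); print(go((.439,-.008,.12),-1.2))
d=np.array([np.cos(-1.2),np.sin(-1.2),0]); q=t+[0,0,.0005]
for a in(0,15,30): print(a,proj(p,[q+.122*(np.cos(np.radians(a))*d+[0,0,np.sin(np.radians(a))])]))
for k in ("loop0",): print(k,[(np.round(d['at'],4).tolist(),round(d['score'],2)) for d in tip_of(p,k)[:3]])
E
```

```text
time: 23.85
tcp_pos: [0.4329, -0.0079, 0.1643]
orientation: [-2.609, 1.749, -0.002]
ft_force: [-0.4, 0.3, -0.4]
finger_gap: 0.0149
finger_force: 29.6
[-2.81230409e-01 -2.15422853e-01  2.15211849e+00  6.39460949e-05
  1.20364031e+00  2.47106028e+00]
([0.2, -0.6, 4.4], np.float64(0.018), 'yaw0', np.float64(-1.182), 'q6', np.float64(2.47))
0 [[325.96464425 -18.62806612]]
15 [[327.49394882 -44.34305839]]
30 [[328.89244787 -34.22076326]]
loop0 [([0.5356, 0.059, 0.008], 0.56)]
```

View pics/w11.png

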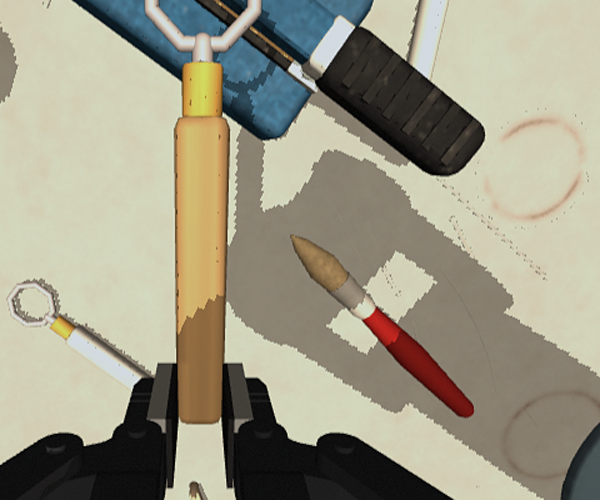

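The picture shows the pale tool level in the fingers, its loop (crop 203,5) over the sealer, whose near edge runs from (65,0) to (265,138); its corner is at (270,138) and the black grip is to the right. I'll work out where the handle crosses that edge and how the tilt will show.

```bash
cat >> h.py <<'E'
def tilt(p,box=(285,0,355,330),L0=-.04,pale=True):
    """rows/width of handle front end -> tilt estimate; handle assumed on tool x line through TCP"""
    s,t,Rm=st(); hsv=cv2.cvtColor(p["image"],cv2.COLOR_RGB2HSV); H,S,V=[hsv[...,i].astype(int) for i in range(3)]
    x=Rm[:,0]; out=[]
    for a in range(-20,61,5):
        c,sn=np.cos(np.radians(a)),np.sin(np.radians(a)); f=t+[0,0,.0008]+(.09*c*x+[0,0,.09*sn])+.0065*(np.array([0,0,c])-sn*x)
        l=f+.008*Rm[:,1]; r=f-.008*Rm[:,1]; lo=f+.082*0
        u=proj(p,[f,l,r]); out.append((a,round(float(u[0,1])),round(abs(float(u[1,0]-u[2,0])),1)))
    return out
E
python3 - <<'E'
from h import *
p=snapshot("wrist"); s,t,Rm=st()
A,B=ray(p,(212,0),.1),ray(p,(372,112),.1); A2,B2=ray(p,(212,0),.08),ray(p,(372,112),.08)
x=Rm[:,0]
for A_,B_ in((A,B),(A2,B2)):
    e=B_-A_; M=np.array([[x[0],-e[0]],[x[1],-e[1]]]); print(A_,B_,"L along",np.linalg.solve(M,(A_-t)[:2]))
print(tilt(p))
hsv=cv2.cvtColor(p["image"],cv2.COLOR_RGB2HSV); 
for r in (10,30,55,60,70,80,90,95,100,105,120,150,200,250,300,320,330,340): 
    m=(hsv[r,:,1]>90)&(hsv[r,:,0]>8)&(hsv[r,:,0]<30); c=np.where(m[285:360])[0]; print(r,(c.min()+285,c.max()+285) if len(c) else None,hsv[r,322],end=" | ")
E
```

```text
[ 0.53200414 -0.11197829  0.1       ] [ 0.43806137 -0.09452983  0.1       ] L along [0.10023956 0.65238083]
[ 0.53877012 -0.11506409  0.08      ] [ 0.43573512 -0.09592688  0.08      ] L along [0.10237824 0.65262084]
[(-20, 99, 37.8), (-15, 93, 39.8), (-10, 88, 42.0), (-5, 85, 44.4), (0, 83, 47.0), (5, 84, 49.8), (10, 87, 52.9), (15, 94, 56.2), (20, 103, 59.6), (25, 117, 63.2), (30, 135, 66.9), (35, 157, 70.6), (40, 185, 74.2), (45, 217, 77.5), (50, 253, 80.4), (55, 293, 82.8), (60, 335, 84.5)]
10 (np.int64(343), np.int64(348)) [100 132 139] | 30 (np.int64(355), np.int64(355)) [ 27  22 210] | 55 (np.int64(306), np.int64(337)) [ 32 144 218] | 60 (np.int64(306), np.int64(337)) [ 32 144 218] | 70 (np.int64(306), np.int64(337)) [ 32 146 217] | 80 (np.int64(306), np.int64(337)) [ 31 145 214] | 90 (np.int64(306), np.int64(337)) [ 30 146 211] | 95 (np.int64(302), np.int64(340)) [ 16 141 203] | 100 (np.int64(301), np.int64(342)) [ 20 129 209] | 105 (np.int64(299), np.int64(343)) [ 20 125 210] | 120 (np.int64(300), np.int64(343)) [ 20 126 209] | 150 (np.int64(300), np.int64(342)) [ 20 125 210] | 200 (np.int64(300), np.int64(341)) [ 20 128 210] | 250 (np.int64(301), np.int64(339)) [ 16 141 141] | 300 (np.int64(302), np.int64(337)) [ 16 140 138] | 320 (np.int64(302), np.int64(337)) [ 16 139 139] | 330 (np.int64(294), np.int64(345)) [ 16 142 138] | 340 None [ 29  31 216] |
```

```bash
python3 -m inch '[{"x":1.5,"y":0,"z":3,"roll":0,"jaw":1},{"x":1.5,"y":0,"z":5,"roll":0,"jaw":1},{"x":1.5,"y":0,"z":6,"roll":0,"jaw":1},{"x":1.5,"y":0,"z":7,"roll":0,"jaw":1},{"x":1.5,"y":0,"z":8,"roll":0,"jaw":1},{"x":1.5,"y":0,"z":8,"roll":0,"jaw":1}]' 25; cat >> h.py <<'E'
def wid(p,rows=range(0,330,10)):
    hsv=cv2.cvtColor(p["image"],cv2.COLOR_RGB2HSV); o=[]
    for r in rows:
        m=(hsv[r,:,1]>90)&(hsv[r,:,0]>8)&(hsv[r,:,0]<30); c=np.where(m[270:370])[0]
        if len(c): o.append((r,int(c.min()+270),int(c.max()+270)))
    return o
E
python3 - <<'E'
from h import *
p=snapshot("wrist"); print(wid(p)); print(st()[1],st()[0]["ft_force"]); save(p,"w12")
E
```

```text
time: 24.6
tcp_pos: [0.4382, -0.0216, 0.083]
orientation: [2.607, -1.752, -0.001]
ft_force: [0.4, 0.5, 0.8]
finger_gap: 0.0148
finger_force: 29.7
[(0, 340, 340), (20, 366, 366), (50, 302, 336), (60, 303, 336), (70, 303, 336), (80, 303, 336), (90, 304, 335), (100, 297, 342), (110, 297, 342), (120, 297, 342), (130, 297, 342), (140, 297, 341), (150, 298, 341), (160, 298, 341), (170, 298, 341), (180, 298, 341), (190, 299, 340), (200, 299, 340), (210, 299, 340), (220, 299, 340), (230, 299, 340), (240, 300, 339), (250, 300, 339), (260, 300, 339), (270, 301, 339), (280, 301, 338), (290, 301, 338), (300, 302, 337), (310, 302, 337), (320, 302, 340)]
[ 0.43857072 -0.02159531  0.0835783 ] [0.22478654 0.47358775 0.28432384]
```

```bash
python3 -m inch '[{"x":0,"y":0,"z":1,"roll":0,"jaw":1},{"x":0,"y":0,"z":2,"roll":0,"jaw":1},{"x":0,"y":0,"z":3,"roll":0,"jaw":1},{"x":0,"y":0,"z":3,"roll":0,"jaw":1}]'; python3 - <<'E'
from h import *
p=snapshot("wrist"); print(wid(p,range(40,330,20))); print(st()[1],st()[0]["ft_force"]); save(p,"w12")
E
```

```text
time: 25.05
tcp_pos: [0.4371, -0.0211, 0.0517]
orientation: [2.606, -1.753, -0.006]
ft_force: [0.6, 1.8, 0.9]
finger_gap: 0.0148
finger_force: 28.7
[(40, 294, 336), (60, 295, 336), (80, 296, 335), (100, 289, 343), (120, 290, 343), (140, 291, 342), (160, 292, 342), (180, 293, 341), (200, 295, 341), (220, 296, 340), (240, 297, 340), (260, 298, 339), (280, 300, 339), (300, 301, 338), (320, 302, 339)]
[ 0.43734704 -0.02116515  0.05229363] [ 0.90257818  1.65351731 -0.17976949]
```

```bash
python3 -m inch '[{"x":0,"y":0,"z":0.8,"roll":0,"jaw":1},{"x":0,"y":0,"z":1.4,"roll":0,"jaw":1},{"x":0,"y":0,"z":1.4,"roll":0,"jaw":1},{"x":0,"y":0,"z":-4,"roll":0,"jaw":1},{"x":0,"y":0,"z":-9,"roll":0,"jaw":1},{"x":0,"y":0,"z":-14,"roll":0,"jaw":1},{"x":0,"y":0,"z":-18,"roll":0,"jaw":1},{"x":0,"y":0,"z":-18,"roll":0,"jaw":1}]' 40; python3 - <<'E'
from h import *
p=snapshot("wrist"); print(wid(p,range(40,330,20))); s,t,Rm=st(); print(t); save(p,"w13")
q=snapshot("side"); save(q,"s13"); 
for k in ("loop0","loop_tool0"): print(k,[(np.round(d['at'],4).tolist(),round(d['score'],2)) for d in tip_of(q,k)[:3]],[(np.round(d['at'],4).tolist(),round(d['score'],2)) for d in tip_of(p,k)[:3]])
u=proj(q,t)[0].astype(int); print(u)
im=q["image"][max(u[1]-60,0):u[1]+60,u[0]-80:u[0]+80,::-1]; w=p["image"][:,:,::-1]
cv2.imwrite("pics/t13.png",np.hstack([cv2.resize(im,(400,300)),cv2.resize(w,(400,300))]))
E
```

```text
time: 25.9
tcp_pos: [0.4417, -0.0227, 0.2405]
orientation: [-2.603, 1.751, -0.02]
ft_force: [-0.1, -0.6, -0.7]
finger_gap: 0.0145
finger_force: 41.5
[(40, 293, 337), (60, 294, 337), (80, 295, 336), (100, 288, 344), (120, 289, 344), (140, 290, 343), (160, 292, 342), (180, 293, 342), (200, 294, 341), (220, 296, 341), (240, 297, 340), (260, 298, 339), (280, 300, 339), (300, 302, 337), (320, 304, 336)]
[ 0.43997104 -0.02218314  0.23674346]
loop0 [([0.5297, 0.055, 0.0083], 0.47)] [([0.534, 0.0601, 0.0078], 0.68)]
loop_tool0 [([0.5863, -0.3203, 0.179], 0.62), ([0.4544, -0.0648, 0.2434], 0.59), ([0.4542, 0.0829, 0.0061], 0.51)] [([0.4504, 0.087, -0.0012], 0.96), ([0.4597, -0.0608, 0.2496], 0.87)]
[361 197]
```

View pics/t13.png

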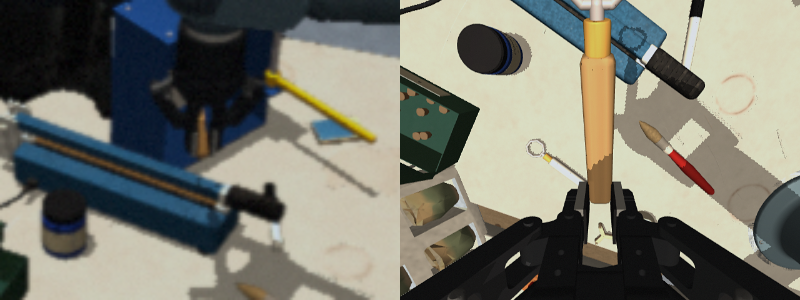

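Left (side): arm with the tool in front of the cabinet, the bar open. Right (wrist): the handle foreshortened and wider at its front, so the nose is up. I'll work out the tilt from the width profile.

```bash
cat >> h.py <<'E'
def slope(p,prof,W=.0155):
    s,t,Rm=st(); Q=R.from_rotvec(p["rvec"]).as_matrix(); c=-Q.T@np.array(p["tvec"]); P=[]
    for r,a,b in prof:
        Z=p["fx"]*W/(b-a+1); P.append(c+Q.T@(Z*np.array([((a+b)/2-p["cx"])/p["fx"],(r-p["cy"])/p["fy"],1])))
    P=np.array(P)-t; P=P@Rm; f=np.polyfit(P[:,0],-P[:,2],1); g=np.polyfit(P[:,0],P[:,1],1)
    return "tilt",np.degrees(np.arctan(f[0])).round(1),"z at grip(mm)",(f[1]*1e3).round(1),"yaw",g[0].round(3),"x",(P[[0,-1],0]*1e3).round(1)
def front(p):
    w={r:b-a+1 for r,a,b in wid(p,range(30,300))}; 
    return [(r,w[r]) for r in sorted(w) if r-1 in w and abs(w[r]-w[r-1])>=2][:8]
E
python3 - <<'E'
from h import *
lv=[(120,300,343),(150,300,342),(200,300,341),(250,301,339),(300,302,337),(320,302,337)]
p=snapshot("wrist")
for W in (.015,.016): print("level ref",slope(p,lv,W))
for W in (.015,.016): print(slope(p,wid(p,range(110,320,10)),W))
print(front(p),go((.439,-.02,.25),-.543))
E
```

```text
level ref ('tilt', np.float64(4.5), 'z at grip(mm)', np.float64(5.9), 'yaw', np.float64(0.009), 'x', array([78. , -1.4]))
level ref ('tilt', np.float64(4.5), 'z at grip(mm)', np.float64(-2.8), 'yaw', np.float64(0.009), 'x', array([78. , -6.7]))
('tilt', np.float64(23.2), 'z at grip(mm)', np.float64(5.5), 'yaw', np.float64(-0.012), 'x', array([80.5,  2.6]))
('tilt', np.float64(23.2), 'z at grip(mm)', np.float64(-1.4), 'yaw', np.float64(-0.012), 'x', array([80.7, -2.4]))
[(31, 43), (34, 45), (69, 50), (70, 43), (84, 70), (86, 47), (87, 77), (88, 49)] ([-0.1, -0.2, -1.9], np.float64(-0.641), 'yaw0', np.float64(-1.184), 'q6', np.float64(2.45))
```

```bash
python3 -m inch '[{"x":0,"y":0,"z":5,"roll":0,"jaw":1},{"x":0,"y":0,"z":10,"roll":0,"jaw":1},{"x":0,"y":0,"z":15,"roll":0,"jaw":1},{"x":0,"y":0,"z":17,"roll":0,"jaw":1},{"x":0,"y":0,"z":19,"roll":0,"jaw":1},{"x":0,"y":0,"z":20.2,"roll":0,"jaw":1},{"x":0,"y":0,"z":20.9,"roll":0,"jaw":1},{"x":0,"y":0,"z":20.9,"roll":0,"jaw":1}]'; python3 -m inch '[{"x":0,"y":0,"z":-4,"roll":0,"jaw":1},{"x":0,"y":0,"z":-9,"roll":0,"jaw":1},{"x":0,"y":0,"z":-14,"roll":0,"jaw":1},{"x":0,"y":0,"z":-19,"roll":0,"jaw":1},{"x":0,"y":0,"z":-23,"roll":-0.15,"jaw":1},{"x":0,"y":0,"z":-23,"roll":-0.3,"jaw":1},{"x":0,"y":0,"z":-23,"roll":-0.45,"jaw":1},{"x":0,"y":0,"z":-23,"roll":-0.64,"jaw":1}]' 60; python3 - <<'E'
from h import *
p=snapshot("wrist"); print(slope(p,wid(p,range(130,310,10)),.0155),front(p)); save(p,"w14")
p=snapshot("wrist"); print(slope(p,wid(p,range(110,310,10)),.0155),wid(p,range(60,330,30))); s,t,Rm=st(); print(t)
E
```

```text
time: 27.05
tcp_pos: [0.4374, -0.0209, 0.0236]
orientation: [-2.607, 1.753, 0.005]
ft_force: [-1.5, 6.2, -1.4]
finger_gap: 0.014
finger_force: 41.1
time: 27.85
tcp_pos: [0.4385, -0.0219, 0.2559]
orientation: [3.011, -0.896, 0.004]
ft_force: [-0.1, -0.7, -0.3]
finger_gap: 0.0136
finger_force: 63.0
('tilt', np.float64(13.8), 'z at grip(mm)', np.float64(3.3), 'yaw', np.float64(-0.002), 'x', array([74.7, -0. ])) [(69, 25), (70, 29), (71, 31), (111, 34), (112, 37), (221, 72), (260, 38), (292, 34)]
('tilt', np.float64(-3.7), 'z at grip(mm)', np.float64(13.9), 'yaw', np.float64(-0.024), 'x', array([82.9, -0.1])) [(90, 300, 331), (120, 295, 337), (150, 296, 337), (180, 297, 337), (210, 298, 337), (240, 299, 369), (270, 300, 338), (300, 303, 336)]
[ 0.4384164  -0.02186287  0.25543867]
```

```bash
python3 - <<'E'
from h import *
p=snapshot("wrist"); im=p["image"]; hsv=cv2.cvtColor(im,cv2.COLOR_RGB2HSV); s,t,Rm=st()
for r in range(0,345,12):
    row=hsv[r].astype(int); m=(row[:,1]>90)&(row[:,0]>8)&(row[:,0]<34); 
    runs=[]; x=270
    while x<370:
        if m[x]:
            y=x
            while y<639 and m[y]: y+=1
            if y-x>3: runs.append((x,y-1))
            x=y
        x+=1
    print(r,runs,row[318].tolist())
for k in ("loop0","loop_tool0"): print(k,[(np.round(d['at'],4).tolist(),((np.array(d['at'])-t)@Rm*1e3).round().tolist(),round(d['score'],2)) for d in tip_of(p,k)[:4]])
E
```

```text
0 [] [26, 36, 214]
12 [] [27, 36, 214]
24 [] [28, 33, 214]
36 [] [31, 33, 215]
48 [] [12, 42, 195]
60 [] [18, 30, 215]
72 [(300, 330)] [31, 145, 220]
84 [(300, 331)] [31, 144, 219]
96 [(300, 331)] [31, 146, 217]
108 [(301, 331)] [27, 153, 217]
120 [(295, 337)] [20, 124, 214]
132 [(295, 337)] [20, 125, 213]
144 [(296, 337)] [20, 125, 213]
156 [(296, 337)] [20, 125, 213]
168 [(296, 337)] [20, 125, 213]
180 [(297, 337)] [20, 125, 213]
192 [(297, 337)] [20, 126, 213]
204 [(298, 337)] [20, 125, 214]
216 [(298, 337)] [20, 126, 213]
228 [(298, 337), (367, 377)] [20, 126, 214]
240 [(299, 337), (366, 382)] [20, 125, 214]
252 [(299, 337), (368, 384)] [20, 128, 213]
264 [(300, 338)] [19, 126, 213]
276 [(300, 338)] [16, 142, 142]
288 [(301, 338)] [16, 141, 145]
300 [(303, 336)] [17, 142, 144]
312 [(303, 336)] [16, 141, 143]
324 [(303, 336)] [16, 142, 144]
336 [(304, 335)] [16, 144, 143]
loop0 [([0.5359, 0.0617, 0.0077], [35.0, -124.0, 248.0], 0.62)]
loop_tool0 [([0.4512, 0.0836, 0.0013], [-48.0, -95.0, 254.0], 0.86), ([0.4642, -0.0371, 0.2502], [30.0, -2.0, 5.0], 0.76)]
```

The second press slid the tool back about 10 mm in the grip and levelled it, probably caught under the sealer's arm. I'll lay it flat, regrip nearer the tail, and press it with less of the loop over the sealer.

```bash
python3 -m inch '[{"x":-1.3,"y":-2.1,"z":4,"roll":-0.14,"jaw":1},{"x":-1.3,"y":-2.1,"z":9,"roll":-0.28,"jaw":1},{"x":-1.3,"y":-2.1,"z":14,"roll":-0.42,"jaw":1},{"x":-1.3,"y":-2.1,"z":19,"roll":-0.54,"jaw":1},{"x":-1.3,"y":-2.1,"z":22,"roll":-0.54,"jaw":1},{"x":-1.3,"y":-2.1,"z":24.2,"roll":-0.54,"jaw":1},{"x":-1.3,"y":-2.1,"z":24.8,"roll":-0.54,"jaw":1},{"x":-1.3,"y":-2.1,"z":24.8,"roll":-0.54,"jaw":1}]' 25; python3 -m inch '[{"x":0,"y":0,"z":0,"roll":0,"jaw":0},{"x":0,"y":0,"z":0,"roll":0,"jaw":-0.1},{"x":0,"y":0,"z":0,"roll":0,"jaw":-0.1},{"x":0,"y":0,"z":-4,"roll":0,"jaw":-0.3},{"x":0,"y":0,"z":-9,"roll":0,"jaw":-0.3},{"x":0,"y":0,"z":-12,"roll":0,"jaw":-0.3},{"x":0,"y":0,"z":-12,"roll":0,"jaw":-0.3},{"x":0,"y":0,"z":-12,"roll":0,"jaw":-0.3}]'; python3 - <<'E'
from h import *
p=snapshot("wrist"); s,t,Rm=st(); hsv=cv2.cvtColor(p["image"],cv2.COLOR_RGB2HSV); H,S,V=[hsv[...,i].astype(int) for i in range(3)]
m=(S>90)&(H>10)&(H<34); print(t,"pale",rect(p,m,.013,(265,20,375,330)))
for k in ("loop0","loop_tool0"): print(k,[(np.round(d['at'],4).tolist(),round(d['score'],2)) for d in tip_of(p,k)[:4]])
E
```

```text
time: 28.9
tcp_pos: [0.4392, 0.0029, 0.0069]
orientation: [-3.141, 0.072, 0.002]
ft_force: [-0.5, 0.4, 1.5]
finger_gap: 0.0135
finger_force: 63.2
time: 29.7
tcp_pos: [0.4394, 0.0029, 0.127]
orientation: [3.14, -0.07, 0.003]
ft_force: [-0.1, 0.5, -0.3]
finger_gap: 0.0557
finger_force: 0.0
[0.43848131 0.00311514 0.12576887] pale (array([0.4793, 0.0014]), array([111.2,  15.6]), -1.8)
loop0 []
loop_tool0 [([0.4518, 0.0865, -0.0014], 0.98), ([0.4717, 0.0047, 0.0024], 0.61)]
```

```bash
python3 -m inch '[{"x":-0.75,"y":0,"z":4,"roll":0,"jaw":-0.3},{"x":-0.75,"y":0,"z":8,"roll":0,"jaw":-0.3},{"x":-0.75,"y":0,"z":12.1,"roll":0,"jaw":-0.3},{"x":-0.75,"y":0,"z":12.1,"roll":0,"jaw":-0.3},{"x":-0.75,"y":0,"z":12.1,"roll":0,"jaw":1},{"x":-0.75,"y":0,"z":12.1,"roll":0,"jaw":1},{"x":-0.75,"y":0,"z":12.1,"roll":0,"jaw":1},{"x":-0.75,"y":0,"z":12.1,"roll":0,"jaw":1}]' 30;  python3 -m inch '[{"x":0,"y":0,"z":-5,"roll":0,"jaw":1},{"x":0,"y":0,"z":-10,"roll":0,"jaw":1},{"x":0,"y":0,"z":-13,"roll":0.15,"jaw":1},{"x":0,"y":0,"z":-13,"roll":0.3,"jaw":1},{"x":0,"y":0,"z":-13,"roll":0.45,"jaw":1},{"x":0,"y":0,"z":-13,"roll":0.6,"jaw":1},{"x":0,"y":0,"z":-13,"roll":0.75,"jaw":1},{"x":0,"y":0,"z":-13,"roll":0.9,"jaw":1}]'; python3 -c "
from h import *
print(go((.437,-.011,.12),-1.19),st()[1])"
```

```text
time: 30.65
tcp_pos: [0.4337, 0.0028, 0.0078]
orientation: [3.14, -0.069, 0.007]
ft_force: [-1.5, 0.0, 7.0]
finger_gap: 0.0151
finger_force: 30.3
time: 31.45
tcp_pos: [0.4318, 0.0033, 0.1365]
orientation: [-2.793, 1.437, -0.003]
ft_force: [-0.0, -0.1, -0.9]
finger_gap: 0.0147
finger_force: 29.5
([1.5, 0.4, 1.7], np.float64(0.24), 'yaw0', np.float64(-0.95), 'q6', np.float64(2.26)) [0.43182307 0.00328073 0.13653068]
```

```bash
python3 -m inch '[{"x":1,"y":0.5,"z":1,"roll":0.12,"jaw":1},{"x":1,"y":0.5,"z":4,"roll":0.24,"jaw":1},{"x":1,"y":0.5,"z":6,"roll":0.24,"jaw":1},{"x":1,"y":0.5,"z":8,"roll":0.24,"jaw":1},{"x":1,"y":0.5,"z":9.5,"roll":0.24,"jaw":1},{"x":1,"y":0.5,"z":10.5,"roll":0.24,"jaw":1},{"x":1,"y":0.5,"z":10.9,"roll":0.24,"jaw":1},{"x":1,"y":0.5,"z":10.9,"roll":0.24,"jaw":1}]' 25; python3 - <<'E'
from h import *
p=snapshot("wrist"); print(slope(p,wid(p,range(120,300,10)),.0155),wid(p,range(50,330,30)),st()[0]["ft_force"]); 
E
```

```text
time: 32.25
tcp_pos: [0.4338, -0.0078, 0.0269]
orientation: [-2.606, 1.753, -0.001]
ft_force: [0.5, 0.4, 1.3]
finger_gap: 0.015
finger_force: 28.5
('tilt', np.float64(18.2), 'z at grip(mm)', np.float64(3.3), 'yaw', np.float64(-0.003), 'x', array([78.1, 12.1])) [(50, 298, 339), (80, 299, 338), (110, 292, 345), (140, 294, 344), (170, 295, 343), (200, 297, 342), (230, 298, 341), (260, 299, 339), (290, 301, 338), (320, 304, 336)] [-0.07462714  0.28792683  2.17120513]
```

```bash
python3 -m inch '[{"x":0,"y":0,"z":0.7,"roll":0,"jaw":1},{"x":0,"y":0,"z":1.4,"roll":0,"jaw":1},{"x":0,"y":0,"z":1.4,"roll":0,"jaw":1}]'; python3 -c "
from h import *
p=snapshot('wrist'); print(slope(p,wid(p,range(120,300,10)),.0155),wid(p,range(50,330,30)),st()[0]['ft_force'])"; python3 -m inch '[{"x":-0.3,"y":0,"z":-2,"roll":0,"jaw":1},{"x":-0.5,"y":0,"z":-5,"roll":0,"jaw":1},{"x":0,"y":0,"z":-10,"roll":0,"jaw":1},{"x":0,"y":0,"z":-15,"roll":0,"jaw":1},{"x":0,"y":0,"z":-18,"roll":0,"jaw":1},{"x":0,"y":0,"z":-21,"roll":0,"jaw":1},{"x":0,"y":0,"z":-21,"roll":0,"jaw":1}]' 60;  python3 -c "
from h import *
p=snapshot('wrist'); print(slope(p,wid(p,range(120,300,10)),.0155),wid(p,range(50,330,30)),st()[1])"
```

```text
time: 32.6
tcp_pos: [0.4328, -0.0075, 0.0116]
orientation: [2.607, -1.753, -0.002]
ft_force: [-0.2, 0.9, 0.8]
finger_gap: 0.0148
finger_force: 27.4
('tilt', np.float64(25.8), 'z at grip(mm)', np.float64(1.9), 'yaw', np.float64(-0.024), 'x', array([78.2, 13.9])) [(50, 288, 334), (80, 290, 334), (110, 283, 342), (140, 286, 341), (170, 289, 341), (200, 292, 340), (230, 295, 339), (260, 297, 339), (290, 300, 338), (320, 310, 330)] [1.16178417 1.33678667 1.08411498]
time: 33.35
tcp_pos: [0.4355, -0.0082, 0.2268]
orientation: [-2.604, 1.752, -0.012]
ft_force: [0.3, 0.5, -1.3]
finger_gap: 0.0131
finger_force: 58.6
('tilt', np.float64(23.5), 'z at grip(mm)', np.float64(4.4), 'yaw', np.float64(-0.01), 'x', array([78.8, 12.9])) [(50, 294, 369), (80, 295, 337), (110, 288, 345), (140, 290, 344), (170, 293, 342), (200, 295, 341), (230, 297, 340), (260, 299, 339), (290, 301, 338), (320, 309, 332)] [ 0.43415146 -0.00784728  0.22407607]
```

```bash
python3 -m inch '[{"x":0,"y":0,"z":0,"roll":-0.15,"jaw":1},{"x":0,"y":0,"z":0,"roll":-0.3,"jaw":1},{"x":0,"y":0,"z":0,"roll":-0.45,"jaw":1},{"x":0,"y":0,"z":0,"roll":-0.6,"jaw":1},{"x":0,"y":0,"z":0,"roll":-0.75,"jaw":1},{"x":0,"y":0,"z":0,"roll":-0.9,"jaw":1},{"x":0,"y":0,"z":0,"roll":-0.9,"jaw":1},{"x":0,"y":0,"z":0,"roll":-0.9,"jaw":1}]' >/dev/null; cat >> h.py <<'E'
def prof(q,lo,hi,g=.043,n0=.02,n1=.108):
    """fit tilt: colour mask pixels near the projected handle segment, in a far camera"""
    s,t,Rm=st(); x=Rm[:,0]; base=t+[0,0,-.001]; best=[]
    hsv=cv2.cvtColor(q["image"],cv2.COLOR_RGB2HSV); m=cv2.inRange(hsv,np.array(lo),np.array(hi))
    M=np.zeros_like(m); u=proj(q,base)[0].astype(int); M[max(u[1]-70,0):u[1]+40,max(u[0]-70,0):u[0]+70]=255; m&=M
    for a in np.arange(-10,50,1.):
        d=np.cos(np.radians(a))*x+np.array([0,0,np.sin(np.radians(a))]); nrm=-np.sin(np.radians(a))*x+np.array([0,0,np.cos(np.radians(a))]); y=Rm[:,1]
        C=[base+d*k+y*j+nrm*l for k in(n0,n1) for j in(-.0075,.0075) for l in(-.0065,.0065)]
        h=cv2.convexHull(proj(q,C).astype(np.float32)); A=np.zeros_like(m); cv2.fillConvexPoly(A,(h*16).astype(np.int32),255,shift=4)
        best.append(((A&m>0).sum()/max((A|m>0).sum(),1),(A&m>0).sum()/(A>0).sum(),a))
    return sorted(best)[::-1][:4],int((m>0).sum()),u
E
python3 - <<'E'
from h import *
for n in("side","scene"):
    q=snapshot(n); save(q,n+"15"); print(n,prof(q,(8,70,70),(36,255,255)))
p=snapshot("wrist"); print(slope(p,wid(p,range(120,300,10)),.0155)); print(st()[1],np.arctan2(st()[2][1,0],st()[2][0,0]))
for k in ("loop0","loop_tool0"): print(k,[(np.round(d['at'],4).tolist(),((np.array(d['at'])-st()[1])@st()[2]*1e3).round().tolist(),round(d['score'],2)) for d in tip_of(q,k)[:4]])
E
```

```text
side ([(np.float64(0.18514150943396226), np.float64(0.6652542372881356), np.float64(20.0)), (np.float64(0.18405627198124266), np.float64(0.6514522821576764), np.float64(22.0)), (np.float64(0.18341121495327103), np.float64(0.6434426229508197), np.float64(24.0)), (np.float64(0.18235294117647058), np.float64(0.6567796610169492), np.float64(19.0))], 769, array([362, 205]))
scene ([(np.float64(0.05896510228640193), np.float64(0.37404580152671757), np.float64(-10.0)), (np.float64(0.05137395459976105), np.float64(0.3282442748091603), np.float64(-9.0)), (np.float64(0.0509478672985782), np.float64(0.3115942028985507), np.float64(-8.0)), (np.float64(0.04240282685512368), np.float64(0.2647058823529412), np.float64(-7.0))], 749, array([359, 217]))
('tilt', np.float64(19.7), 'z at grip(mm)', np.float64(13.0), 'yaw', np.float64(-0.02), 'x', array([77.8, 11.8]))
[ 0.43309054 -0.00764502  0.22184409] -0.28590188221780855
loop0 [([0.5346, 0.0625, 0.0064], [78.0, -96.0, 216.0], 0.68), ([0.5446, -0.0384, 0.2666], [115.0, -2.0, -45.0], 0.4)]
loop_tool0 [([0.6203, -0.0682, 0.0007], [197.0, 5.0, 221.0], 0.7), ([0.4741, -0.0207, 0.2285], [43.0, 1.0, -6.0], 0.59), ([0.454, 0.0815, 0.003], [-5.0, -91.0, 219.0], 0.58)]
```

```bash
cat >> h.py <<'E'
cx,cy=np.array([.856,-.517]),np.array([.517,.856]); O=np.array([.5261,-.3423])
def cab(x,y,z): 
    w=O+x*cx+y*cy; return (w[0],w[1],z)
def incab(P): d=np.array(P[:2])-O; return (d@cx*1e3).round(1),(d@cy*1e3).round(1),round(P[2]*1e3,1)
E
python3 -c "
from h import *
print(go(cab(-.206,.058,.19),-.543))"
```

```text
([-0.1, 18.6, 3.2], np.float64(0.258), 'yaw0', np.float64(-0.285), 'q6', np.float64(1.58))
```

```bash
python3 -m inch '[{"x":-0.1,"y":5,"z":0,"roll":0.1,"jaw":1},{"x":-0.1,"y":10,"z":0,"roll":0.2,"jaw":1},{"x":-0.1,"y":15,"z":0,"roll":0.258,"jaw":1},{"x":-0.1,"y":18.6,"z":3,"roll":0.258,"jaw":1},{"x":-0.1,"y":18.6,"z":3.2,"roll":0.258,"jaw":1},{"x":-0.1,"y":18.6,"z":3.2,"roll":0.258,"jaw":1},{"x":-0.1,"y":18.6,"z":3.2,"roll":0.258,"jaw":1}]'; python3 - <<'E'
from h import *
L=[]
for n in("side","scene","side","scene","wrist"):
    q=snapshot(n); s,t,Rm=st()
    for k in("loop0","loop_tool0","hook0","slot"):
        for d in tip_of(q,k)[:4]:
            r=((np.array(d['at'])-t)@Rm*1e3)
            if k[:4] in("hook","slot") : print(n,k,incab(d['at']),round(d['score'],2)) if d['score']>.4 else 0
            elif np.linalg.norm(r)<160: print(n,k,r.round(),round(d['score'],2))
print(go(cab(-.206,.058,.154),-.543),incab(t))
E
```

```text
time: 35.15
tcp_pos: [0.3808, -0.1855, 0.1911]
orientation: [3.027, -0.84, 0.001]
ft_force: [0.4, 0.6, -0.7]
finger_gap: 0.0135
finger_force: 58.8
side loop0 [114.   4. -48.] 0.54
side loop_tool0 [44. -0. -4.] 0.63
side hook0 (np.float64(37.2), np.float64(4.9), 178.4) 0.81
side hook0 (np.float64(33.3), np.float64(-42.8), 176.4) 0.76
side hook0 (np.float64(39.3), np.float64(54.7), 174.7) 0.56
scene loop0 [116.  -4. -44.] 0.6
scene loop_tool0 [43.  2. -7.] 0.43
scene hook0 (np.float64(32.3), np.float64(60.7), 174.1) 0.9
scene hook0 (np.float64(33.7), np.float64(-44.0), 179.5) 0.86
scene hook0 (np.float64(38.9), np.float64(5.6), 176.0) 0.62
side loop0 [117.   4. -49.] 0.59
side loop_tool0 [42. -1. -8.] 0.71
side hook0 (np.float64(33.2), np.float64(-45.3), 176.2) 0.86
side hook0 (np.float64(37.4), np.float64(9.1), 178.7) 0.85
side hook0 (np.float64(39.7), np.float64(51.4), 178.5) 0.82
scene loop0 [119.   1. -44.] 0.57
scene hook0 (np.float64(36.1), np.float64(57.4), 176.3) 0.8
scene hook0 (np.float64(-201.1), np.float64(346.8), 8.6) 0.66
scene hook0 (np.float64(37.2), np.float64(-45.6), 175.0) 0.63
scene hook0 (np.float64(38.7), np.float64(5.9), 175.5) 0.59
scene slot (np.float64(-413.3), np.float64(522.8), 33.9) 0.66
scene slot (np.float64(-61.3), np.float64(283.5), 2.5) 0.64
wrist loop_tool0 [ 42.  -3. -12.] 0.59
([-0.0, 0.0, 3.6], np.float64(0.001), 'yaw0', np.float64(-0.542), 'q6', np.float64(1.39)) (np.float64(-205.6), np.float64(58.4), np.float64(190.4))
```

```bash
python3 -m inch '[{"x":0,"y":0.1,"z":2,"roll":0,"jaw":1},{"x":0,"y":0.1,"z":3.65,"roll":0,"jaw":1},{"x":2,"y":0.1,"z":3.65,"roll":0,"jaw":1},{"x":4,"y":0.1,"z":3.65,"roll":0,"jaw":1},{"x":6,"y":0.1,"z":3.65,"roll":0,"jaw":1},{"x":7.5,"y":0.1,"z":3.65,"roll":0,"jaw":1},{"x":8,"y":0.1,"z":3.65,"roll":0,"jaw":1},{"x":8,"y":0.1,"z":3.65,"roll":0,"jaw":1}]'; python3 - <<'E'
from h import *
for n in("side","scene"):
    q=snapshot(n); s,t,Rm=st(); save(q,n+"16")
    for k in("loop0","loop_tool0"):
        for d in tip_of(q,k)[:4]:
            r=((np.array(d['at'])-t)@Rm*1e3)
            if np.linalg.norm(r)<160: print(n,k,r.round(),incab(d['at']),round(d['score'],2))
print(incab(t),s["ft_force"])
E
```

```text
time: 37.2
tcp_pos: [0.4347, -0.217, 0.1409]
orientation: [-3.01, 0.833, 0.071]
ft_force: [-30.5, 19.1, -16.2]
finger_gap: 0.0129
finger_force: 89.0
side loop0 [ 73.   7. -61.] (np.float64(-67.3), np.float64(52.6), 198.9) 0.48
side loop_tool0 [16. -1. -2.] (np.float64(-127.0), np.float64(61.5), 142.0) 0.5
(np.float64(-142.7), np.float64(60.0), np.float64(141.7)) [-28.57484623  20.14228798 -14.24439561]
```

The loop met the lintel's face: it has to enter lower and then rise along its own axis. Backing off; the tool slid in the fingers, so I'll lay it down and regrip.

```bash
python3 -m inch '[{"x":-3,"y":0,"z":0,"roll":0,"jaw":1},{"x":-8,"y":0,"z":0,"roll":0,"jaw":1},{"x":-8,"y":0,"z":-4,"roll":-0.15,"jaw":1},{"x":-8,"y":-5,"z":-6,"roll":-0.3,"jaw":1},{"x":-8,"y":-10,"z":-6,"roll":-0.45,"jaw":1},{"x":-7,"y":-15,"z":-6,"roll":-0.54,"jaw":1},{"x":-7,"y":-20,"z":-6,"roll":-0.54,"jaw":1},{"x":-7,"y":-20,"z":-6,"roll":-0.54,"jaw":1}]'; python3 - <<'E'
from h import *
for n in("side","scene","wrist"):
    q=snapshot(n); s,t,Rm=st()
    for k in("loop0","loop_tool0"):
        for d in tip_of(q,k)[:4]:
            r=((np.array(d['at'])-t)@Rm*1e3)
            print(n,k,r.round(),np.round(d['at'],3),round(d['score'],2))
print(t,go((.44,0,.1),0))
E
```

```text
time: 38.3
tcp_pos: [0.4932, -0.0167, 0.2141]
orientation: [-3.141, -0.006, -0.001]
ft_force: [0.6, -0.8, -0.7]
finger_gap: 0.0136
finger_force: 90.2
side loop0 [ 36. -73. 207.] [0.528 0.055 0.007] 0.55
side loop_tool0 [-40. -99. 206.] [0.452 0.081 0.008] 0.63
side loop_tool0 [17.  1. -4.] [ 0.51  -0.019  0.218] 0.48
side loop_tool0 [ 30. 331. 219.] [ 0.524 -0.349 -0.005] 0.4
scene loop0 [ 73. 335.  42.] [ 0.563 -0.356  0.172] 0.62
scene loop0 [ 82.   1. -56.] [ 0.573 -0.022  0.27 ] 0.49
scene loop0 [ 42. -84. 204.] [0.533 0.063 0.009] 0.42
scene loop_tool0 [ 45. 378.  37.] [ 0.535 -0.399  0.176] 0.72
scene loop_tool0 [ -38. -102.  210.] [0.453 0.081 0.004] 0.66
scene loop_tool0 [18.  1. -3.] [ 0.509 -0.022  0.216] 0.54
wrist loop0 [ 43. -78. 209.] [0.535 0.056 0.004] 0.95
wrist loop_tool0 [ -39. -105.  213.] [0.453 0.084 0.001] 0.97
wrist loop_tool0 [14. -3. -8.] [ 0.505 -0.019  0.222] 0.68
wrist loop_tool0 [ 64. 139. 212.] [ 0.554 -0.161  0.002] 0.47
[ 0.49111743 -0.02180773  0.21392433] ([-5.1, -2.1, 11.4], np.float64(-0.004), 'yaw0', np.float64(-0.004), 'q6', np.float64(1.3))
```

```bash
python3 -m inch '[{"x":-4,"y":-2.2,"z":5,"roll":0,"jaw":1},{"x":-4,"y":-2.2,"z":10,"roll":0,"jaw":1},{"x":-4,"y":-2.2,"z":15,"roll":0,"jaw":1},{"x":-4,"y":-2.2,"z":18,"roll":0,"jaw":1},{"x":-4,"y":-2.2,"z":19.5,"roll":0,"jaw":1},{"x":-4,"y":-2.2,"z":20.3,"roll":0,"jaw":1},{"x":-4,"y":-2.2,"z":20.6,"roll":0,"jaw":1},{"x":-4,"y":-2.2,"z":20.6,"roll":0,"jaw":1}]' 25; python3 -m inch '[{"x":0,"y":0,"z":0,"roll":0,"jaw":0},{"x":0,"y":0,"z":0,"roll":0,"jaw":-0.1},{"x":0,"y":0,"z":0,"roll":0,"jaw":-0.1},{"x":0,"y":0,"z":-4,"roll":0,"jaw":-0.3},{"x":-2.6,"y":0,"z":-9,"roll":0,"jaw":-0.3},{"x":-2.6,"y":0,"z":-12,"roll":0,"jaw":-0.3},{"x":-2.6,"y":0,"z":-12,"roll":0,"jaw":-0.3},{"x":-2.6,"y":0,"z":-12,"roll":0,"jaw":-0.3}]'; python3 - <<'E'
from h import *
p=snapshot("wrist"); s,t,Rm=st(); hsv=cv2.cvtColor(p["image"],cv2.COLOR_RGB2HSV); H,S,V=[hsv[...,i].astype(int) for i in range(3)]
m=(S>90)&(H>10)&(H<34); c,_,a=r=rect(p,m,.013,(265,20,375,330)); print(t,"pale",r)
a=np.radians(a); tail=c-.0556*np.array([np.cos(a),np.sin(a)]); g=tail+.007*np.array([np.cos(a),np.sin(a)]); print(go((g[0],g[1],.0075),a))
E
```

```text
time: 39.55
tcp_pos: [0.4563, -0.0006, 0.0116]
orientation: [3.139, -0.005, 0.012]
ft_force: [0.1, -1.4, 17.8]
finger_gap: 0.0136
finger_force: 100.8
time: 40.35
tcp_pos: [0.4257, 0.0013, 0.1282]
orientation: [3.141, -0.004, 0.002]
ft_force: [0.2, -0.4, -1.0]
finger_gap: 0.0556
finger_force: 0.0
[0.42491228 0.00155782 0.12700734] pale (array([4.76e-01, 4.00e-04]), array([111.1,  15.6]), 1.0)
([0.3, 0.2, 12.0], np.float64(-0.02), 'yaw0', np.float64(-0.002), 'q6', np.float64(1.31))
```

```bash
python3 -m inch '[{"x":0.3,"y":0.2,"z":4,"roll":0,"jaw":-0.3},{"x":0.3,"y":0.2,"z":8,"roll":0,"jaw":-0.3},{"x":0.3,"y":0.2,"z":12,"roll":0,"jaw":-0.3},{"x":0.3,"y":0.2,"z":12,"roll":0,"jaw":-0.3},{"x":0.3,"y":0.2,"z":12,"roll":0,"jaw":1},{"x":0.3,"y":0.2,"z":12,"roll":0,"jaw":1},{"x":0.3,"y":0.2,"z":12,"roll":0,"jaw":1},{"x":0.3,"y":0.2,"z":12,"roll":0,"jaw":1}]' 30;  python3 -m inch '[{"x":0,"y":0,"z":-5,"roll":0,"jaw":1},{"x":0,"y":0,"z":-10,"roll":0,"jaw":1},{"x":0,"y":0,"z":-13,"roll":0.15,"jaw":1},{"x":0,"y":0,"z":-13,"roll":0.3,"jaw":1},{"x":0,"y":0,"z":-13,"roll":0.45,"jaw":1},{"x":0,"y":0,"z":-13,"roll":0.6,"jaw":1},{"x":0,"y":0,"z":-13,"roll":0.75,"jaw":1},{"x":0,"y":0,"z":-13,"roll":0.9,"jaw":1}]'; python3 -c "
from h import *
print(go((.433,-.008,.009),-1.19),st()[1])"
```

```text
time: 41.2
tcp_pos: [0.4305, -0.001, 0.0101]
orientation: [3.14, -0.003, 0.007]
ft_force: [-1.2, 0.2, 5.8]
finger_gap: 0.0141
finger_force: 29.7
time: 42.0
tcp_pos: [0.4287, -0.0005, 0.1387]
orientation: [-2.823, 1.378, -0.002]
ft_force: [0.1, -0.8, -0.1]
finger_gap: 0.0144
finger_force: 29.4
([0.8, 0.1, 13.0], np.float64(0.282), 'yaw0', np.float64(-0.908), 'q6', np.float64(2.21)) [ 0.42867121 -0.00053484  0.13871369]
```

```bash
python3 -m inch '[{"x":0.8,"y":0.1,"z":1,"roll":0.14,"jaw":1},{"x":0.8,"y":0.1,"z":4,"roll":0.28,"jaw":1},{"x":0.8,"y":0.1,"z":7,"roll":0.28,"jaw":1},{"x":0.8,"y":0.1,"z":9,"roll":0.28,"jaw":1},{"x":0.8,"y":0.1,"z":10.5,"roll":0.28,"jaw":1},{"x":0.8,"y":0.1,"z":11.6,"roll":0.28,"jaw":1},{"x":0.8,"y":0.1,"z":12.5,"roll":0.28,"jaw":1},{"x":0.8,"y":0.1,"z":12.6,"roll":0.28,"jaw":1}]' 25; python3 -m inch '[{"x":-0.3,"y":0,"z":-2,"roll":0,"jaw":1},{"x":-0.5,"y":0,"z":-5,"roll":0,"jaw":1},{"x":0,"y":0,"z":-10,"roll":0,"jaw":1},{"x":0,"y":0,"z":-15,"roll":-0.15,"jaw":1},{"x":0,"y":0,"z":-18,"roll":-0.3,"jaw":1},{"x":0,"y":0,"z":-18,"roll":-0.45,"jaw":1},{"x":0,"y":0,"z":-18,"roll":-0.6,"jaw":1},{"x":0,"y":0,"z":-18,"roll":-0.75,"jaw":1}]' 60; cat >> h.py <<'E'
def held(names=("side","scene","side","scene")):
    s,t,Rm=st(); A={"loop0":[],"loop_tool0":[]}
    for n in names:
        q=snapshot(n); s,t,Rm=st()
        for k in A:
            for d in tip_of(q,k)[:5]:
                r=((np.array(d['at'])-t)@Rm*1e3)
                if np.linalg.norm(r)<160 and abs(r[1])<25: A[k].append(r.round().tolist()+[n])
    l=np.median([r[:3] for r in A["loop0"]] or [[0]*3],0); o=np.median([r[:3] for r in A["loop_tool0"]] or [[0]*3],0)
    print(A,"loop",l,"tilt from grip",np.degrees(np.arctan2(-l[2],l[0])),"from origin",np.degrees(np.arctan2(o[2]-l[2],l[0]-o[0]))-4.5); print(t,incab(t),s["q"][5])
E
python3 -c "
from h import *
held()
p=snapshot('wrist'); print(slope(p,wid(p,range(120,300,10)),.0155)); print(go(cab(-.206,.057,.15),-.543))"
```

```text
time: 42.8
tcp_pos: [0.4335, -0.0075, 0.0126]
orientation: [-2.608, 1.751, -0.001]
ft_force: [-2.9, 1.9, 9.3]
finger_gap: 0.0145
finger_force: 30.4
time: 43.6
tcp_pos: [0.4328, -0.0073, 0.1925]
orientation: [-3.07, 0.664, -0.002]
ft_force: [-0.8, 0.5, -0.4]
finger_gap: 0.013
finger_force: 58.6
{'loop0': [[116.0, 3.0, -46.0, 'side'], [122.0, -6.0, -45.0, 'scene'], [117.0, 6.0, -44.0, 'side'], [118.0, -1.0, -39.0, 'scene']], 'loop_tool0': [[46.0, 1.0, -1.0, 'side'], [43.0, -0.0, -5.0, 'scene'], [44.0, 1.0, -2.0, 'side'], [46.0, -1.0, -5.0, 'scene']]} loop [117.5   1.  -44.5] tilt from grip 20.742849614310288 from origin 24.98890781227256
[ 0.43274722 -0.00741594  0.1919204 ] (np.float64(-253.0), np.float64(238.4), np.float64(191.9)) 1.7233825959079883
('tilt', np.float64(22.5), 'z at grip(mm)', np.float64(0.3), 'yaw', np.float64(-0.018), 'x', array([78., 12.]))
([2.7, 18.5, 4.2], np.float64(0.11), 'yaw0', np.float64(-0.433), 'q6', np.float64(1.72))
```

```bash
python3 -m inch '[{"x":2.7,"y":5,"z":0,"roll":0.11,"jaw":1},{"x":2.7,"y":10,"z":0,"roll":0.11,"jaw":1},{"x":2.7,"y":15,"z":0,"roll":0.11,"jaw":1},{"x":2.7,"y":18.5,"z":2,"roll":0.11,"jaw":1},{"x":2.7,"y":18.5,"z":6.1,"roll":0.11,"jaw":1},{"x":2.7,"y":18.5,"z":6.1,"roll":0.11,"jaw":1},{"x":2.7,"y":18.5,"z":6.1,"roll":0.11,"jaw":1},{"x":2.7,"y":18.5,"z":6.1,"roll":0.11,"jaw":1}]' 90; python3 -c "
from h import *
held(); print(go(cab(-.175,.057,.131),-.543))"
```

```text
time: 45.05
tcp_pos: [0.381, -0.187, 0.1327]
orientation: [3.026, -0.839, 0.004]
ft_force: [0.3, 0.4, -0.4]
finger_gap: 0.011
finger_force: 88.3
{'loop0': [[117.0, 3.0, -47.0, 'side'], [117.0, -1.0, -41.0, 'scene'], [115.0, 4.0, -47.0, 'side'], [120.0, -3.0, -40.0, 'scene']], 'loop_tool0': [[41.0, -1.0, -5.0, 'side'], [120.0, -2.0, -40.0, 'scene'], [44.0, 0.0, -3.0, 'side']]} loop [117.   1. -44.] tilt from grip 20.609692937532067 from origin 23.613208876055957
[ 0.37988178 -0.1866992   0.13108735] (np.float64(-205.6), np.float64(57.6), np.float64(131.1)) 1.3867184024202137
([3.1, 0.1, -0.0], np.float64(0.001), 'yaw0', np.float64(-0.542), 'q6', np.float64(1.39))
```

```bash
python3 -m inch '[{"x":2,"y":0.1,"z":0,"roll":0,"jaw":1},{"x":3.1,"y":0.1,"z":0,"roll":0,"jaw":1},{"x":4.2,"y":0.1,"z":-0.45,"roll":0,"jaw":1},{"x":5.2,"y":0.1,"z":-0.87,"roll":0,"jaw":1},{"x":6.2,"y":0.1,"z":-1.28,"roll":0,"jaw":1},{"x":7.2,"y":0.1,"z":-1.7,"roll":0,"jaw":1},{"x":8,"y":0.1,"z":-2.05,"roll":0,"jaw":1},{"x":8,"y":0.1,"z":-2.05,"roll":0,"jaw":1}]'; python3 -c "
from h import *
held(); s=st()[0]; print(s['ft_force'],s['finger_gap'])"
```

```text
time: 46.45
tcp_pos: [0.4489, -0.2297, 0.1523]
orientation: [3.026, -0.841, 0.002]
ft_force: [0.9, 0.1, -0.3]
finger_gap: 0.0111
finger_force: 88.3
{'loop0': [[118.0, 3.0, -46.0, 'side']], 'loop_tool0': [[45.0, -0.0, -5.0, 'side'], [45.0, -2.0, -6.0, 'scene'], [43.0, 2.0, -3.0, 'side']]} loop [118.   3. -46.] tilt from grip 21.29735404903376 from origin 24.82047587758075
[ 0.44765842 -0.22879337  0.15139715] (np.float64(-125.8), np.float64(56.6), np.float64(151.4)) 1.4146880370203447
[ 0.18176471 -0.0269668  -0.1986686 ] 0.011165354070207393
```

```bash
python3 -m inch '[{"x":0.5,"y":0,"z":-0.3,"roll":0,"jaw":1},{"x":1,"y":0,"z":-0.55,"roll":0,"jaw":1},{"x":1.5,"y":0,"z":-0.6,"roll":0,"jaw":1},{"x":2,"y":0,"z":-0.6,"roll":0,"jaw":1},{"x":2.3,"y":0,"z":-0.6,"roll":0,"jaw":1},{"x":2.3,"y":0,"z":-0.6,"roll":0,"jaw":1}]'; python3 -c "
from h import *
held(('side','scene')); s=st()[0]; print(s['ft_force'],s['finger_gap'])"
```

```text
time: 47.65
tcp_pos: [0.4678, -0.2409, 0.1573]
orientation: [-3.027, 0.841, 0.0]
ft_force: [1.0, 0.0, -1.8]
finger_gap: 0.0114
finger_force: 88.3
{'loop0': [[139.0, -1.0, -15.0, 'scene']], 'loop_tool0': [[43.0, 2.0, -2.0, 'side']]} loop [139.  -1. -15.] tilt from grip 6.159163029143085 from origin 3.211892412658882
[ 0.46735578 -0.2406361   0.15728859] (np.float64(-102.8), np.float64(56.7), np.float64(157.3)) 1.4216739474908222
[ 0.39577126  0.15354631 -0.96320421] 0.0110352256801686
```

```bash
python3 -m inch '[{"x":0.3,"y":0,"z":0.3,"roll":0,"jaw":1},{"x":0.3,"y":0,"z":0.8,"roll":0,"jaw":1},{"x":0.3,"y":0,"z":1.3,"roll":0,"jaw":1},{"x":0.3,"y":0,"z":1.8,"roll":0,"jaw":1},{"x":0.3,"y":0,"z":2.2,"roll":0,"jaw":1},{"x":0.3,"y":0,"z":2.2,"roll":0,"jaw":1}]' 40; python3 -c "
from h import *
held(('side','scene')); s=st()[0]; print(s['ft_force'],s['finger_gap'])"
```

```text
time: 48.55
tcp_pos: [0.4696, -0.2419, 0.1345]
orientation: [-3.026, 0.841, 0.002]
ft_force: [0.2, -0.7, 0.0]
finger_gap: 0.0113
finger_force: 88.3
{'loop0': [], 'loop_tool0': [[44.0, -0.0, -1.0, 'side']]} loop [0. 0. 0.] tilt from grip -0.0 from origin -183.19804732742114
[ 0.47023054 -0.24239155  0.13567594] (np.float64(-99.5), np.float64(56.6), np.float64(135.7)) 1.422505178156254
[-0.30324085 -0.24000962 -0.35208649] 0.011035254160471557
```

```bash
python3 -m inch '[{"x":0,"y":0,"z":0.4,"roll":0,"jaw":1},{"x":-0.5,"y":0,"z":0.4,"roll":0,"jaw":1},{"x":-1,"y":0,"z":0.4,"roll":0,"jaw":1},{"x":-1.4,"y":0,"z":0.4,"roll":0,"jaw":1},{"x":-1.6,"y":0,"z":0.4,"roll":0,"jaw":1},{"x":-1.6,"y":0,"z":0.4,"roll":0,"jaw":1}]'; python3 -c "
from h import *
s,t,R_=st(); print(s['ft_force'],incab(t))"
```

```text
time: 49.45
tcp_pos: [0.4618, -0.2382, 0.1363]
orientation: [3.02, -0.84, 0.029]
ft_force: [13.8, -8.3, 3.4]
finger_gap: 0.011
finger_force: 89.5
[13.84097795 -8.28707087  3.39501721] (np.float64(-108.9), np.float64(55.9), np.float64(136.3))
```

Pulling back meets 16 N: the loop is on the hook. I'm easing forward, then letting go.

```bash
python3 -m inch '[{"x":0.9,"y":0,"z":0,"roll":0,"jaw":1},{"x":0.9,"y":0,"z":0.3,"roll":0,"jaw":1},{"x":0.9,"y":0,"z":0.3,"roll":0,"jaw":1},{"x":0.9,"y":0,"z":0.3,"roll":0,"jaw":0},{"x":0.9,"y":0,"z":0.3,"roll":0,"jaw":-0.2},{"x":0.9,"y":0,"z":0.3,"roll":0,"jaw":-0.2},{"x":0.9,"y":0,"z":0.3,"roll":0,"jaw":-0.2},{"x":0.9,"y":0,"z":0.3,"roll":0,"jaw":-0.2}]' 30; python3 -m inch '[{"x":-3,"y":0,"z":0,"roll":0,"jaw":-0.2},{"x":-8,"y":0,"z":0,"roll":0,"jaw":-0.2},{"x":-12,"y":0,"z":-5,"roll":0,"jaw":-0.2},{"x":-12,"y":-4,"z":-10,"roll":0,"jaw":-0.2},{"x":-12,"y":-8,"z":-12,"roll":0,"jaw":-0.2},{"x":-12,"y":-12,"z":-12,"roll":0,"jaw":-0.2}]'; python3 - <<'E'
from h import *
for n in("side","scene"):
    q=snapshot(n); save(q,n+"20")
    for k in("loop0","loop_tool0"): print(n,k,[(incab(d['at']),round(d['score'],2)) for d in tip_of(q,k)[:5]])
    hsv=cv2.cvtColor(q["image"],cv2.COLOR_RGB2HSV)
    # pale-handle pixels near expected hanging handle
    for y in (.057,.062):
        P=[cab(.03,y,z) for z in np.arange(.03,.17,.01)]; u=proj(q,P).round().astype(int); print([tuple(hsv[b,a].tolist()) for a,b in u])
E
```

```text
time: 50.25
tcp_pos: [0.4638, -0.2384, 0.1282]
orientation: [-3.027, 0.841, 0.001]
ft_force: [-0.2, -0.5, 0.1]
finger_gap: 0.0512
finger_force: 0.0
time: 50.85
tcp_pos: [0.4231, -0.0772, 0.2525]
orientation: [3.024, -0.845, 0.013]
ft_force: [0.4, -0.7, 0.5]
finger_gap: 0.0511
finger_force: 0.0
side loop0 [((np.float64(-206.9), np.float64(339.5), 7.6), 0.77)]
side loop_tool0 [((np.float64(-280.1), np.float64(324.9), 2.1), 0.67)]
[(107, 195, 47), (108, 197, 48), (108, 186, 48), (109, 184, 47), (111, 204, 45), (108, 200, 46), (108, 189, 50), (108, 177, 46), (109, 174, 44), (109, 201, 47), (108, 213, 43), (109, 183, 46), (108, 191, 44), (107, 204, 40), (108, 220, 44)]
[(107, 175, 48), (106, 207, 48), (107, 203, 44), (107, 215, 45), (108, 201, 47), (109, 194, 50), (108, 194, 46), (108, 181, 48), (109, 194, 42), (107, 249, 41), (108, 184, 47), (108, 209, 44), (110, 190, 47), (109, 193, 45), (107, 213, 43)]
scene loop0 [((np.float64(-201.6), np.float64(345.6), 4.3), 0.51)]
scene loop_tool0 [((np.float64(-281.9), np.float64(328.5), 1.7), 0.49), ((np.float64(53.9), np.float64(48.7), 79.2), 0.42)]
[(15, 48, 107), (13, 60, 106), (15, 141, 87), (13, 130, 90), (16, 142, 90), (15, 145, 88), (16, 138, 87), (15, 129, 87), (15, 132, 87), (16, 114, 85), (15, 97, 100), (165, 9, 55), (97, 104, 22), (120, 18, 14), (143, 64, 16)]
[(0, 13, 77), (14, 43, 78), (13, 88, 67), (10, 94, 68), (5, 71, 61), (13, 124, 78), (13, 117, 70), (13, 116, 68), (13, 95, 70), (3, 85, 63), (5, 52, 54), (123, 52, 44), (107, 138, 35), (158, 78, 13), (132, 61, 21)]
```

The scene camera shows the pale handle hanging below hook0 (upright pixels z 0.05–0.13). On to the white tool.

```bash
python3 -c "
from h import *
print(go((.4118,.0941,.125),-.304))"
```

```text
([-9.6, -14.2, 12.2], np.float64(-0.239), 'yaw0', np.float64(-0.543), 'q6', np.float64(1.67))
```

```bash
python3 -m inch '[{"x":-9.6,"y":-14.2,"z":1,"roll":-0.12,"jaw":-0.3},{"x":-9.6,"y":-14.2,"z":4,"roll":-0.239,"jaw":-0.3},{"x":-9.6,"y":-14.2,"z":8,"roll":-0.239,"jaw":-0.3},{"x":-9.6,"y":-14.2,"z":12.2,"roll":-0.239,"jaw":-0.3},{"x":-9.6,"y":-14.2,"z":12.2,"roll":-0.239,"jaw":-0.3},{"x":-9.6,"y":-14.2,"z":12.2,"roll":-0.239,"jaw":-0.3},{"x":-9.6,"y":-14.2,"z":12.2,"roll":-0.239,"jaw":-0.3}]'; python3 - <<'E'
from h import *
p=snapshot("wrist"); s,t,Rm=st(); hsv=cv2.cvtColor(p["image"],cv2.COLOR_RGB2HSV); H,S,V=[hsv[...,i].astype(int) for i in range(3)]
for r in range(0,330,30): print(r,hsv[r,290:360:10].tolist()) if r%90==0 else 0
for th in (14,20):
    w=(S<th)&(V>90); print(th,rect(p,w,.013,(265,20,375,330)))
m=(S>90)&(H>20)&(H<40); print("ferrule",rect(p,m,.01,(265,10,375,200)))
for k in ("loop0","loop_tool0"): print(k,[(np.round(d['at'],4).tolist(),round(d['score'],2)) for d in tip_of(p,k)[:3]])
print(t); save(p,"w21")
E
```

```text
time: 51.85
tcp_pos: [0.4125, 0.093, 0.1259]
orientation: [3.105, -0.477, -0.002]
ft_force: [0.9, 0.1, -0.2]
finger_gap: 0.0557
finger_force: 0.0
0 [[31, 32, 199], [31, 31, 199], [27, 36, 198], [29, 34, 197], [34, 34, 201], [30, 32, 198], [36, 33, 203]]
90 [[34, 32, 201], [35, 33, 201], [17, 182, 193], [26, 153, 198], [36, 31, 203], [36, 32, 202], [35, 32, 202]]
180 [[33, 31, 200], [35, 32, 202], [60, 9, 206], [105, 17, 212], [18, 49, 124], [31, 29, 199], [34, 30, 201]]
270 [[19, 47, 129], [28, 37, 165], [21, 46, 128], [20, 47, 129], [20, 45, 129], [19, 47, 130], [20, 45, 129]]
14 (array([0.4499, 0.0789]), array([25.5,  2.1]), -17.3)
20 (array([0.4538, 0.0816]), array([95., 11.]), -17.2)
ferrule (array([0.5067, 0.0645]), array([13.3,  7.1]), -17.8)
loop0 []
loop_tool0 [([0.4449, 0.319, -0.0018], 0.62), ([0.4483, 0.0872, -0.002], 0.61)]
[0.41360242 0.09281448 0.12712623]
```

```bash
python3 -c "
from h import *
print(go((.4124,.0942,.0065),np.radians(-17.3)))"
```

```text
([-0.3, -0.1, 12.1], np.float64(-0.003), 'yaw0', np.float64(-0.305), 'q6', np.float64(1.83))
```

```bash
python3 -m inch '[{"x":-0.3,"y":-0.1,"z":4,"roll":0,"jaw":-0.3},{"x":-0.3,"y":-0.1,"z":8,"roll":0,"jaw":-0.3},{"x":-0.3,"y":-0.1,"z":12.1,"roll":0,"jaw":-0.3},{"x":-0.3,"y":-0.1,"z":12.1,"roll":0,"jaw":-0.3},{"x":-0.3,"y":-0.1,"z":12.1,"roll":0,"jaw":1},{"x":-0.3,"y":-0.1,"z":12.1,"roll":0,"jaw":1},{"x":-0.3,"y":-0.1,"z":12.1,"roll":0,"jaw":1},{"x":-0.3,"y":-0.1,"z":12.1,"roll":0,"jaw":1}]' 30;  python3 -m inch '[{"x":0,"y":0,"z":-5,"roll":0,"jaw":1},{"x":0,"y":0,"z":-10,"roll":0,"jaw":1},{"x":1,"y":2,"z":-14,"roll":0.15,"jaw":1},{"x":5,"y":9,"z":-14,"roll":0.3,"jaw":1},{"x":5,"y":9,"z":-14,"roll":0.45,"jaw":1},{"x":5,"y":9,"z":-14,"roll":0.6,"jaw":1},{"x":5,"y":9,"z":-14,"roll":0.75,"jaw":1},{"x":5,"y":9,"z":-14,"roll":0.88,"jaw":1}]'; python3 -c "
from h import *
print(go((.433,-.008,.009),-1.19),st()[1])"
```

```text
time: 52.8
tcp_pos: [0.4126, 0.0957, 0.0078]
orientation: [-3.105, 0.474, -0.009]
ft_force: [-1.8, -0.8, 7.2]
finger_gap: 0.0147
finger_force: 29.3
time: 53.6
tcp_pos: [0.4314, -0.0054, 0.1468]
orientation: [-2.601, 1.76, -0.005]
ft_force: [0.5, -0.2, -0.3]
finger_gap: 0.0146
finger_force: 29.8
([0.3, -0.0, 13.8], np.float64(0.0), 'yaw0', np.float64(-1.19), 'q6', np.float64(2.48)) [ 0.43140907 -0.00535497  0.14677791]
```

```bash
python3 -m inch '[{"x":0.3,"y":0,"z":4,"roll":0,"jaw":1},{"x":0.3,"y":0,"z":7,"roll":0,"jaw":1},{"x":0.3,"y":0,"z":9,"roll":0,"jaw":1},{"x":0.3,"y":0,"z":10.8,"roll":0,"jaw":1},{"x":0.3,"y":0,"z":12.2,"roll":0,"jaw":1},{"x":0.3,"y":0,"z":13.2,"roll":0,"jaw":1},{"x":0.3,"y":0,"z":13.6,"roll":0,"jaw":1},{"x":0.3,"y":0,"z":13.6,"roll":0,"jaw":1}]' 25; python3 -m inch '[{"x":-0.3,"y":0,"z":-2,"roll":0,"jaw":1},{"x":-0.5,"y":0,"z":-5,"roll":0,"jaw":1},{"x":0,"y":0,"z":-10,"roll":0,"jaw":1},{"x":0,"y":0,"z":-15,"roll":-0.15,"jaw":1},{"x":0,"y":0,"z":-18,"roll":-0.3,"jaw":1},{"x":0,"y":0,"z":-18,"roll":-0.45,"jaw":1},{"x":0,"y":0,"z":-18,"roll":-0.6,"jaw":1},{"x":0,"y":0,"z":-18,"roll":-0.65,"jaw":1}]' 60; python3 -c "
from h import *
held(); print(go(cab(-.206,.007,.131),-.543))"
```

```text
time: 54.4
tcp_pos: [0.4328, -0.0078, 0.0098]
orientation: [-2.607, 1.751, -0.002]
ft_force: [-0.4, 1.5, 2.7]
finger_gap: 0.0147
finger_force: 27.7
time: 55.2
tcp_pos: [0.4319, -0.0074, 0.1898]
orientation: [-3.032, 0.822, -0.003]
ft_force: [-0.2, -0.5, -0.1]
finger_gap: 0.0134
finger_force: 58.7
{'loop0': [[120.0, -4.0, -48.0, 'scene'], [120.0, 4.0, -48.0, 'side'], [120.0, -3.0, -48.0, 'scene']], 'loop_tool0': [[48.0, -3.0, -17.0, 'side'], [49.0, -2.0, -12.0, 'scene'], [51.0, -0.0, -14.0, 'side'], [48.0, -0.0, -12.0, 'scene']]} loop [120.  -3. -48.] tilt from grip 21.80140948635181 from origin 21.58223300313469
[ 0.43183787 -0.00761416  0.18878427] (np.float64(-253.7), np.float64(237.8), np.float64(188.8)) 1.8229021455936143
([4.5, 23.1, 5.8], np.float64(0.01), 'yaw0', np.float64(-0.533), 'q6', np.float64(1.82))
```

```bash
python3 -m inch '[{"x":4.3,"y":5,"z":0,"roll":0,"jaw":1},{"x":4.3,"y":10,"z":0,"roll":0,"jaw":1},{"x":4.3,"y":15,"z":0,"roll":0,"jaw":1},{"x":4.3,"y":20,"z":0,"roll":0.01,"jaw":1},{"x":4.3,"y":23.1,"z":4,"roll":0.01,"jaw":1},{"x":4.3,"y":23.1,"z":6.1,"roll":0.01,"jaw":1},{"x":4.3,"y":23.1,"z":6.1,"roll":0.01,"jaw":1},{"x":4.3,"y":23.1,"z":6.1,"roll":0.01,"jaw":1}]' 90; python3 -c "
from h import *
held(); print(go(cab(-.1775,.0065,.1275),-.543))"
```

```text
time: 56.6
tcp_pos: [0.3516, -0.2282, 0.128]
orientation: [-3.026, 0.843, 0.001]
ft_force: [0.2, -0.9, 0.1]
finger_gap: 0.0116
finger_force: 88.3
{'loop0': [[118.0, 3.0, -46.0, 'side']], 'loop_tool0': [[45.0, 0.0, -17.0, 'side'], [51.0, -2.0, -17.0, 'side']]} loop [118.   3. -46.] tilt from grip 21.29735404903376 from origin 18.00352849976742
[ 0.35172667 -0.22834995  0.1281003 ] (np.float64(-208.2), np.float64(7.4), np.float64(128.1)) 1.2658411154077633
([3.1, 0.1, 0.0], np.float64(0.0), 'yaw0', np.float64(-0.543), 'q6', np.float64(1.27))
```

```bash
python3 -m inch '[{"x":2,"y":0.1,"z":-0.1,"roll":0,"jaw":1},{"x":3.1,"y":0.1,"z":-0.1,"roll":0,"jaw":1},{"x":4.2,"y":0.1,"z":-0.55,"roll":0,"jaw":1},{"x":5.2,"y":0.1,"z":-0.97,"roll":0,"jaw":1},{"x":6.2,"y":0.1,"z":-1.38,"roll":0,"jaw":1},{"x":7.2,"y":0.1,"z":-1.8,"roll":0,"jaw":1},{"x":8,"y":0.1,"z":-2.15,"roll":0,"jaw":1},{"x":8,"y":0.1,"z":-2.15,"roll":0,"jaw":1}]'; python3 -c "
from h import *
held(('side','scene')); s=st()[0]; print(s['ft_force'],s['finger_gap'])"
```

```text
time: 58.0
tcp_pos: [0.4205, -0.2715, 0.1502]
orientation: [3.026, -0.842, 0.002]
ft_force: [1.0, 0.2, -1.0]
finger_gap: 0.0113
finger_force: 88.3
{'loop0': [[119.0, 1.0, -48.0, 'side']], 'loop_tool0': [[49.0, -1.0, -15.0, 'side']]} loop [119.   1. -48.] tilt from grip 21.967243406812898 from origin 20.74052926478679
[ 0.41905383 -0.27021646  0.14890281] (np.float64(-128.9), np.float64(6.4), np.float64(148.9)) 1.313509054811387
[ 0.0304132   1.14026345 -0.11394208] 0.011813541610055706
```

```bash
python3 -m inch '[{"x":0.5,"y":0,"z":-0.3,"roll":0,"jaw":1},{"x":1,"y":0,"z":-0.6,"roll":0,"jaw":1},{"x":1.5,"y":0,"z":-0.7,"roll":0,"jaw":1},{"x":2,"y":0,"z":-0.7,"roll":0,"jaw":1},{"x":2.4,"y":0,"z":-0.7,"roll":0,"jaw":1},{"x":2.7,"y":0,"z":-0.7,"roll":0,"jaw":1},{"x":2.7,"y":0,"z":-0.7,"roll":0,"jaw":1}]' 60; python3 -c "
from h import *
s,t,_=st(); print(s['ft_force'],incab(t))"; python3 -m inch '[{"x":0,"y":0,"z":0.5,"roll":0,"jaw":1},{"x":0,"y":0,"z":1,"roll":0,"jaw":1},{"x":0,"y":0,"z":1.5,"roll":0,"jaw":1},{"x":0,"y":0,"z":2.2,"roll":0,"jaw":1},{"x":0,"y":0,"z":2.6,"roll":0,"jaw":1},{"x":0,"y":0,"z":2.6,"roll":0,"jaw":1}]'; python3 -m inch '[{"x":-0.5,"y":0,"z":0,"roll":0,"jaw":1},{"x":-1,"y":0,"z":0,"roll":0,"jaw":1},{"x":-1.4,"y":0,"z":0,"roll":0,"jaw":1},{"x":-1.6,"y":0,"z":0,"roll":0,"jaw":1},{"x":-1.6,"y":0,"z":0,"roll":0,"jaw":1}]'; python3 -c "
from h import *
s,t,_=st(); print(s['ft_force'],incab(t))"
```

```text
time: 59.0
tcp_pos: [0.4428, -0.2847, 0.1562]
orientation: [-3.026, 0.843, 0.0]
ft_force: [0.4, -0.6, -1.0]
finger_gap: 0.0116
finger_force: 88.3
[ 0.43458966 -0.58118125 -0.98413673] (np.float64(-101.1), np.float64(6.2), np.float64(156.2))
time: 59.6
tcp_pos: [0.4421, -0.2841, 0.1293]
orientation: [-3.026, 0.843, 0.003]
ft_force: [0.0, 0.3, 0.4]
finger_gap: 0.0113
finger_force: 88.3
time: 60.1
tcp_pos: [0.4325, -0.2795, 0.1341]
orientation: [3.021, -0.842, 0.021]
ft_force: [9.4, -6.3, 2.3]
finger_gap: 0.0115
finger_force: 88.1
[ 9.44344392 -6.31778471  2.32540231] (np.float64(-112.6), np.float64(5.4), np.float64(134.1))
```

The white tool's loop is hooked too (11 N on pulling back). Releasing.

```bash
python3 -m inch '[{"x":0.9,"y":0,"z":0,"roll":0,"jaw":1},{"x":0.9,"y":0,"z":0.3,"roll":0,"jaw":1},{"x":0.9,"y":0,"z":0.3,"roll":0,"jaw":1},{"x":0.9,"y":0,"z":0.3,"roll":0,"jaw":0},{"x":0.9,"y":0,"z":0.3,"roll":0,"jaw":-0.2},{"x":0.9,"y":0,"z":0.3,"roll":0,"jaw":-0.2},{"x":0.9,"y":0,"z":0.3,"roll":0,"jaw":-0.2},{"x":0.9,"y":0,"z":0.3,"roll":0,"jaw":-0.2}]' 30; python3 -m inch '[{"x":-3,"y":0,"z":0,"roll":0,"jaw":-0.2},{"x":-8,"y":0,"z":0,"roll":0,"jaw":-0.2},{"x":-9,"y":-4,"z":-5,"roll":0,"jaw":-0.2},{"x":-9,"y":-9,"z":-10,"roll":0,"jaw":-0.2},{"x":-9,"y":-14,"z":-15,"roll":0,"jaw":-0.2},{"x":-9,"y":-18,"z":-20,"roll":0,"jaw":-0.2},{"x":-9,"y":-20,"z":-22,"roll":0,"jaw":-0.2},{"x":-9,"y":-20,"z":-22,"roll":0,"jaw":-0.2}]'; python3 - <<'E'
from h import *
for n in("side","scene"):
    q=snapshot(n); save(q,n+"22")
    for k in("loop0","loop_tool0"): print(n,k,[(incab(d['at']),round(d['score'],2)) for d in tip_of(q,k)[:5]])
    hsv=cv2.cvtColor(q["image"],cv2.COLOR_RGB2HSV)
    for y in (.0065,.057):
        P=[cab(.033,y,z) for z in np.arange(.02,.17,.015)]; u=proj(q,P).round().astype(int); print(u[0],[tuple(hsv[b,a].tolist()) for a,b in u])
print(go((.44,.0,.36)),go((.4415,.318,.2),np.deg2rad(-16.4)))
u=proj(q,[cab(0,0,.12)])[0].astype(int); q2=snapshot("side"); v=proj(q2,[cab(0,0,.12)])[0].astype(int)
f=lambda q,u:cv2.resize(q["image"][u[1]-45:u[1]+45,u[0]-60:u[0]+60,::-1],(400,300),interpolation=cv2.INTER_CUBIC)
cv2.imwrite("pics/hang.png",np.hstack([f(q,u),f(q2,v)]))
E
```

```text
time: 60.9
tcp_pos: [0.4366, -0.281, 0.1273]
orientation: [3.026, -0.843, 0.0]
ft_force: [-0.2, 1.0, 0.7]
finger_gap: 0.0511
finger_force: 0.0
time: 61.7
tcp_pos: [0.4633, -0.0618, 0.3493]
orientation: [3.026, -0.842, 0.002]
ft_force: [-0.1, -0.5, 0.5]
finger_gap: 0.0515
finger_force: 0.0
side loop0 [((np.float64(3.5), np.float64(-11.4), -2.3), 0.65), ((np.float64(-523.3), np.float64(648.3), 1.2), 0.64)]
side loop_tool0 []
[348 183] [(109, 160, 75), (9, 22, 82), (16, 35, 80), (13, 45, 79), (17, 46, 77), (17, 30, 76), (111, 99, 44), (106, 181, 31), (150, 18, 14), (90, 51, 15), (135, 93, 11)]
[338 189] [(110, 194, 46), (107, 204, 45), (111, 179, 50), (109, 182, 49), (109, 193, 45), (108, 188, 46), (107, 195, 47), (107, 243, 41), (109, 210, 45), (108, 193, 45), (107, 191, 44)]
scene loop0 [((np.float64(44.9), np.float64(11.6), 165.6), 0.54)]
scene loop_tool0 [((np.float64(54.1), np.float64(6.4), 84.8), 0.54), ((np.float64(54.6), np.float64(52.9), 83.0), 0.37)]
[386 211] [(115, 38, 80), (18, 64, 116), (17, 60, 114), (15, 59, 113), (17, 60, 107), (16, 61, 112), (14, 57, 103), (20, 59, 104), (8, 14, 73), (15, 35, 102), (110, 140, 53)]
[374 213] [(114, 58, 66), (17, 56, 105), (16, 107, 81), (15, 99, 85), (11, 89, 77), (15, 97, 95), (15, 87, 94), (13, 85, 93), (106, 142, 45), (108, 177, 49), (108, 183, 46)]
([-5.2, -4.3, -1.4], 0, 'yaw0', np.float64(-0.544), 'q6', np.float64(1.73)) ([-21.5, -31.6, 14.6], np.float64(-0.258), 'yaw0', np.float64(-0.544), 'q6', np.float64(1.73))
```

View pics/hang.png

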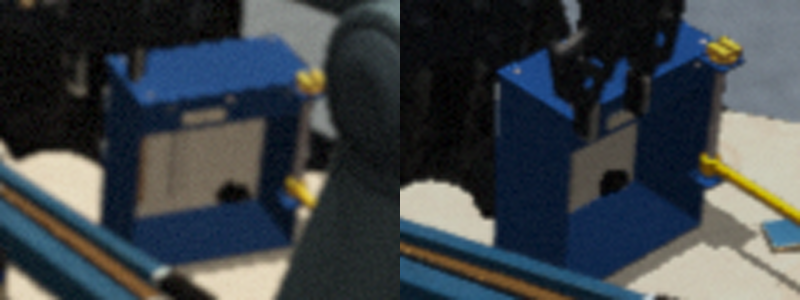

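The crops show the open cabinet with a beige plate on its back wall, so the colour samples mislead. I'll compare the saved pictures from before and after instead.

```bash
python3 - <<'E'
from h import *
ld=lambda n:cv2.imread("pics/%s.png"%n).astype(int)
q=snapshot("scene"); s=snapshot("side")
for p,n in((q,"scene"),(s,"side")):
    for y in (.0065,.057): print(n,y,"hook",proj(p,[cab(.036,y,.178)]).round(),"handle",proj(p,[cab(.04,y,.13),cab(.04,y,.033)]).round().tolist())
    for a,b in(("0","20"),("20","22"),("0","22")):
        d=np.abs(ld(n+a)-ld(n+b)).sum(2); u=proj(p,[cab(0,0,.12)])[0].astype(int); x0,y0=u[0]-45,u[1]-45
        m=(d[y0:y0+90,x0:x0+90]>60).astype(np.uint8); k,_,st_,c=cv2.connectedComponentsWithStats(m)
        print(n,a,b,[(int(r[0]+x0),int(r[1]+y0),int(r[2]),int(r[3]),int(r[4])) for r in st_[1:] if r[4]>8])
E
```

```text
scene 0.0065 hook [[389. 176.]] handle [[388.0, 187.0], [386.0, 207.0]]
scene 0.057 hook [[377. 178.]] handle [[376.0, 189.0], [374.0, 209.0]]
scene 0 20 [(366, 148, 32, 34, 617), (392, 148, 13, 8, 43), (348, 148, 90, 90, 2983), (356, 173, 10, 14, 67), (425, 172, 13, 26, 116), (425, 178, 5, 9, 30), (381, 180, 15, 23, 174), (357, 187, 3, 6, 11), (362, 190, 4, 5, 11), (374, 191, 4, 17, 42), (366, 196, 4, 9, 23)]
scene 20 22 [(365, 148, 33, 36, 602), (393, 148, 12, 8, 40), (401, 148, 37, 42, 610), (353, 167, 13, 20, 99), (380, 180, 17, 23, 182), (362, 190, 4, 5, 13), (367, 197, 3, 9, 19), (376, 197, 2, 11, 17), (411, 198, 21, 40, 172), (348, 204, 52, 34, 482)]
scene 0 22 [(348, 148, 90, 90, 3100), (370, 163, 7, 10, 53), (353, 166, 7, 11, 45)]
side 0.0065 hook [[350. 146.]] handle [[348.0, 157.0], [347.0, 180.0]]
side 0.057 hook [[339. 152.]] handle [[338.0, 163.0], [337.0, 185.0]]
side 0 20 [(356, 119, 46, 28, 860), (355, 148, 16, 25, 172), (387, 147, 8, 19, 62), (351, 167, 38, 24, 251), (391, 168, 11, 10, 56), (312, 187, 84, 22, 732), (393, 191, 9, 7, 25)]
side 20 22 [(341, 119, 25, 42, 581), (366, 119, 36, 34, 529), (367, 128, 5, 4, 10), (387, 147, 8, 19, 61), (355, 151, 14, 22, 149), (361, 174, 9, 14, 85), (312, 187, 84, 22, 548)]
side 0 22 [(341, 119, 42, 42, 953), (364, 148, 6, 6, 22), (351, 167, 38, 24, 209), (391, 168, 11, 10, 56), (312, 189, 13, 5, 25), (312, 191, 78, 18, 290), (393, 191, 9, 7, 25), (312, 196, 37, 13, 64), (373, 207, 8, 2, 13)]
```

```bash
python3 -m inch '[{"x":-21.5,"y":-31.6,"z":0,"roll":-0.13,"jaw":-0.3},{"x":-21.5,"y":-31.6,"z":0,"roll":-0.258,"jaw":-0.3},{"x":-21.5,"y":-31.6,"z":0,"roll":-0.258,"jaw":-0.3},{"x":-21.5,"y":-31.6,"z":0,"roll":-0.258,"jaw":-0.3},{"x":-21.5,"y":-31.6,"z":4,"roll":-0.258,"jaw":-0.3},{"x":-21.5,"y":-31.6,"z":8,"roll":-0.258,"jaw":-0.3},{"x":-21.5,"y":-31.6,"z":12,"roll":-0.258,"jaw":-0.3},{"x":-21.5,"y":-31.6,"z":14,"roll":-0.258,"jaw":-0.3}]'; python3 - <<'E'
from h import *
for n in("side","scene","side","scene"):
    q=snapshot(n)
    for k in("loop0","loop_tool0"): print(n,k,[(incab(d['at']),round(d['score'],2)) for d in tip_of(q,k)[:6] if abs(incab(d['at'])[0])<120])
save(q,"scene23"); 
h=cv2.cvtColor(q["image"],cv2.COLOR_RGB2HSV); print(h[182:214:3,366:404:2,1]); print(h[182:214:3,366:404:2,2])
print(go((.4415,.318,.0416),np.deg2rad(-16.4)))
E
```

```text
time: 62.95
tcp_pos: [0.4435, 0.2968, 0.2379]
orientation: [-3.109, 0.446, -0.003]
ft_force: [0.4, -1.1, 0.0]
finger_gap: 0.0554
finger_force: 0.0
side loop0 [((np.float64(33.1), np.float64(-44.6), 179.9), 0.49)]
side loop_tool0 []
scene loop0 []
scene loop_tool0 [((np.float64(53.1), np.float64(58.0), 80.5), 0.59), ((np.float64(54.0), np.float64(8.2), 87.9), 0.59)]
side loop0 []
side loop_tool0 []
scene loop0 []
scene loop_tool0 [((np.float64(51.4), np.float64(55.3), 78.7), 0.56), ((np.float64(53.4), np.float64(6.1), 85.7), 0.54)]
[[ 37  53  45  56  25  65  37  44  26  54  65  32  46  51  50  66  29  48
   58]
 [ 46  34  80  49  20  36  29  60  45  31  42  60  38  43  46  46  14  42
   51]
 [ 64  64  55  32  50   8  14  40  33  46  40  53  57  50  64  64  63  58
   60]
 [ 74 151 175 189  68  79  60  51  62  61  54  61  58  63  61  55  63  50
   57]
 [144 198 159 175  34  86  58  63  58  54  52  54  62  61  52  59  57  58
   60]
 [177 211 168 195  24  86  63  66  60  60  55  59  58  56  56  57  58  56
   61]
 [188 134 211 165  44  90  59  65  56  58  58  56  58  47  55  57  58  60
   
[... 611 characters left out ...]
92  99 101 109 106 109 107 110 108
  108]
 [ 39  36  37  35  37  92 109 113 106  94  99 103 111 109 112 108 107 109
  111]
 [ 39  35  38  34  42  89 109 108 106  93 106 104 109 109 113 112 109 110
  109]
 [ 38  40  35  37  41  94 108 114 109  93 101 109 110 109 107 111 114 110
  110]
 [ 35  42  42  38  54  94 108 111 104  92 105 105 111 113 111 116 101  55
   37]
 [ 37  38  36  40  61 102 112 112 107  97 103 110 109 115 112 109  44  12
    5]
 [ 38  36  37  41  75 110 110 111 113 110 111 105 102 101  87  83  66  58
   56]
 [ 38  38  43  38  79  83  80  76  75  75  69  73  70  74  72  73  77  74
   72]]
([-0.9, -2.1, 19.8], np.float64(-0.0), 'yaw0', np.float64(-0.286), 'q6', np.float64(2.23))
```

The scene camera finds two hanging tools repeatedly, at hook0 and hook1, origins about 82 below the seats' loops as expected. Now the key again.

```bash
python3 -m inch '[{"x":-0.9,"y":-2.1,"z":4,"roll":0,"jaw":-0.3},{"x":-0.9,"y":-2.1,"z":8,"roll":0,"jaw":-0.3},{"x":-0.9,"y":-2.1,"z":12,"roll":0,"jaw":-0.3},{"x":-0.9,"y":-2.1,"z":12,"roll":0,"jaw":-0.2},{"x":-0.9,"y":-2.1,"z":12,"roll":0,"jaw":-0.2}]'; python3 - <<'E'
from h import *
p=snapshot("wrist"); s,t,Rm=st(); hsv=cv2.cvtColor(p["image"],cv2.COLOR_RGB2HSV); H,S,V=[hsv[...,i].astype(int) for i in range(3)]
red=((H<5)|(H>172))&(S>180)&(V>50); u=proj(p,(.4415,.318,.078))[0].astype(int)
print(rect(p,red,.078,(u[0]-45,u[1]-60,u[0]+45,u[1]+60)),t,go((.4413,.318,.0416),np.deg2rad(-16.4)))
E
```

```text
time: 64.05
tcp_pos: [0.441, 0.3178, 0.1192]
orientation: [3.11, -0.447, -0.0]
ft_force: [-0.1, 0.0, 0.0]
finger_gap: 0.0511
finger_force: 0.0
(array([0.4465, 0.3158]), array([39.5, 15.3]), -16.4) [0.44212    0.31832518 0.12084228] ([-0.1, 0.1, 7.9], np.float64(0.001), 'yaw0', np.float64(-0.285), 'q6', np.float64(2.27))
```

```bash
python3 -m inch '[{"x":0,"y":0.05,"z":4,"roll":0,"jaw":-0.2},{"x":0,"y":0.05,"z":7.9,"roll":0,"jaw":-0.2},{"x":0,"y":0.05,"z":7.9,"roll":0,"jaw":-0.2},{"x":0,"y":0.05,"z":7.9,"roll":0,"jaw":1},{"x":0,"y":0.05,"z":7.9,"roll":0,"jaw":1},{"x":0,"y":0.05,"z":7.9,"roll":0,"jaw":1},{"x":0,"y":0.05,"z":7.9,"roll":0,"jaw":1},{"x":0,"y":0.05,"z":7.9,"roll":0,"jaw":1}]' 50; python3 -m inch '[{"x":0,"y":0,"z":-2,"roll":0,"jaw":1},{"x":0,"y":0,"z":-4,"roll":0,"jaw":1},{"x":0,"y":0,"z":-9,"roll":0,"jaw":1},{"x":0,"y":0,"z":-14,"roll":0,"jaw":1},{"x":0,"y":0,"z":-19,"roll":0,"jaw":1},{"x":0,"y":0,"z":-24,"roll":0,"jaw":1},{"x":0,"y":0,"z":-29,"roll":0,"jaw":1},{"x":0,"y":0,"z":-32,"roll":0,"jaw":1}]'; python3 -c "
from h import *
print(go((.4207,-.3814,.37)),go((.4207,-.3814,.37),1.0275+1.571))"
```

```text
time: 64.9
tcp_pos: [0.4431, 0.3186, 0.0431]
orientation: [-3.107, 0.446, -0.008]
ft_force: [-1.3, -0.3, 8.1]
finger_gap: 0.0154
finger_force: 49.5
time: 65.7
tcp_pos: [0.4412, 0.3177, 0.3663]
orientation: [-3.105, 0.446, -0.012]
ft_force: [0.6, 0.2, -0.8]
finger_gap: 0.0157
finger_force: 48.8
([17.7, 67.7, -0.6], 0, 'yaw0', np.float64(-0.285), 'q6', np.float64(2.27)) ([17.7, 67.7, -0.6], np.float64(-2.884), 'yaw0', np.float64(-0.285), 'q6', np.float64(2.27))
```

```bash
python3 -m inch '[{"x":9,"y":34,"z":0,"roll":-0.15,"jaw":1},{"x":9,"y":34,"z":0,"roll":-0.3,"jaw":1},{"x":9,"y":34,"z":0,"roll":-0.45,"jaw":1},{"x":9,"y":34,"z":0,"roll":-0.6,"jaw":1},{"x":9,"y":34,"z":0,"roll":-0.75,"jaw":1},{"x":9,"y":34,"z":0,"roll":-0.9,"jaw":1},{"x":9,"y":34,"z":0,"roll":-1.05,"jaw":1},{"x":9,"y":34,"z":0,"roll":-1.2,"jaw":1}]' >/dev/null; python3 -c "
from h import *
print(go((.4207,-.3814,.37),2.598))"
```

```text
([-24.9, 25.4, -0.9], np.float64(-1.854), 'yaw0', np.float64(0.744), 'q6', np.float64(0.5))
```

```bash
python3 -m inch '[{"x":-24.9,"y":25.4,"z":-1,"roll":-0.15,"jaw":1},{"x":-24.9,"y":25.4,"z":-1,"roll":-0.3,"jaw":1},{"x":-24.9,"y":25.4,"z":-1,"roll":-0.45,"jaw":1},{"x":-24.9,"y":25.4,"z":-1,"roll":-0.6,"jaw":1},{"x":-24.9,"y":25.4,"z":-1,"roll":-0.75,"jaw":1},{"x":-24.9,"y":25.4,"z":-1,"roll":-0.9,"jaw":1},{"x":-24.9,"y":25.4,"z":-1,"roll":-1.05,"jaw":1},{"x":-24.9,"y":25.4,"z":-1,"roll":-1.2,"jaw":1}]' >/dev/null; python3 -m inch '[{"x":0,"y":0,"z":0,"roll":-0.15,"jaw":1},{"x":0,"y":0,"z":0,"roll":-0.3,"jaw":1},{"x":0,"y":0,"z":0,"roll":-0.45,"jaw":1},{"x":0,"y":0,"z":0,"roll":-0.6,"jaw":1},{"x":0,"y":0,"z":0,"roll":-0.65,"jaw":1},{"x":0,"y":0,"z":0,"roll":-0.65,"jaw":1}]'; python3 - <<'E'
from h import *
snapshot("wrist"); p=snapshot("wrist"); save(p,"w30"); s,t,Rm=st(); print(t,go((.4207,-.3814,.286),2.598))
hsv=cv2.cvtColor(p["image"],cv2.COLOR_RGB2HSV); H,S,V=[hsv[...,i].astype(int) for i in range(3)]
u=proj(p,[(.4207,-.3814,.244),t-[0,0,.0341]]); print(u)
m=(H>14)&(H<32)&(S>110)&(V>70); a,b=u[0].astype(int)
print(rect(p,m,.244,(a-30,b-28,a+30,b+28)))
m=(H>18)&(H<32)&(S>150)&(V>90); ys,xs=np.where(m); k=(ys<b-60); P=np.array([ray(p,(x,y),.106)[:2] for x,y in zip(xs[k][::7],ys[k][::7])])
P=P[np.hypot(*(P-[.4207,-.3814]).T)<.2]; v=np.linalg.svd(P-P.mean(0))[2][0]; d=P.mean(0)-[.4207,-.3814]; print("bar",np.arctan2(v[1],v[0])%np.pi-1.0275,np.arctan2(d[1],d[0])-1.0275)
print([(np.round(d['at'],4).tolist(),round(d['score'],2)) for d in tip_of(p,'slot')[:2]])
for r in range(b-26,b+27,4): print(r,V[r,a-24:a+25:2].tolist())
E
```

```text
time: 67.9
tcp_pos: [0.419, -0.3799, 0.3709]
orientation: [0.991, 2.98, -0.002]
ft_force: [0.1, 0.5, -0.5]
finger_gap: 0.0152
finger_force: 48.9
[ 0.41903589 -0.37994069  0.3704764 ] ([-0.2, -0.0, 8.4], np.float64(-0.1), 'yaw0', np.float64(2.498), 'q6', np.float64(-1.86))
[[319.60012717 230.56733855]
 [319.86803906 277.27875862]]
(array([ 0.4171, -0.3836]), array([29.7, 28.3]), -32.0)
bar 1.5550903344103524 1.5901662021284702
[([0.4196, -0.3808, 0.2428], 0.62)]
204 [165, 165, 168, 170, 95, 113, 113, 115, 74, 82, 83, 84, 78, 130, 106, 103, 97, 98, 77, 106, 111, 111, 111, 109, 109]
208 [62, 67, 74, 79, 83, 87, 91, 95, 100, 100, 103, 95, 105, 104, 104, 107, 107, 108, 109, 88, 112, 110, 110, 111, 111]
212 [111, 112, 112, 114, 100, 123, 182, 217, 212, 211, 213, 195, 162, 128, 103, 92, 106, 72, 112, 97, 105, 110, 111, 110, 111]
216 [112, 109, 142, 153, 157, 151, 168, 84, 211, 209, 210, 158, 214, 221, 224, 217, 215, 207, 111, 103, 74, 111, 111, 111, 111]
220 [112, 211, 214, 219, 219, 216, 215, 106, 215, 211, 212, 141, 212, 217, 220, 217, 212, 203, 201, 189, 77, 110, 111, 111, 111]
224 [106,
[... 442 characters left out ...]
, 241, 243, 243, 242, 244, 163, 176, 162, 48, 52, 50, 50]
240 [96, 143, 188, 216, 219, 228, 246, 245, 126, 241, 238, 240, 188, 242, 242, 243, 242, 242, 236, 176, 164, 130, 165, 69, 51]
244 [150, 165, 103, 215, 218, 245, 241, 241, 244, 247, 244, 246, 194, 241, 243, 243, 242, 242, 255, 123, 96, 70, 86, 89, 103]
248 [178, 142, 136, 232, 229, 228, 219, 218, 147, 173, 171, 172, 177, 183, 183, 183, 183, 179, 174, 174, 172, 171, 171, 173, 174]
252 [174, 171, 197, 175, 176, 176, 176, 176, 176, 176, 176, 176, 176, 175, 176, 173, 173, 173, 173, 174, 174, 173, 173, 171, 171]
256 [165, 164, 209, 176, 176, 176, 175, 176, 176, 175, 176, 175, 174, 174, 174, 172, 172, 172, 171, 175, 174, 173, 173, 171, 170]
```

```bash
python3 -m inch '[{"x":-0.1,"y":-0.35,"z":3,"roll":-0.1,"jaw":1},{"x":-0.1,"y":-0.35,"z":6,"roll":-0.1,"jaw":1},{"x":-0.1,"y":-0.35,"z":8.3,"roll":-0.1,"jaw":1},{"x":-0.1,"y":-0.35,"z":8.3,"roll":-0.1,"jaw":1},{"x":-0.1,"y":-0.35,"z":8.3,"roll":-0.1,"jaw":1}]'; python3 - <<'E'
from h import *
snapshot("wrist"); p=snapshot("wrist"); save(p,"w31"); s,t,Rm=st(); print(t,go((.4207,-.3814,.286),2.598))
hsv=cv2.cvtColor(p["image"],cv2.COLOR_RGB2HSV); H,S,V=[hsv[...,i].astype(int) for i in range(3)]
u=proj(p,[(.4207,-.3814,.244),t-[0,0,.0341]]); print(u)
for r in range(236,286,3): print(r,[f"{V[r,c]:3d}/{S[r,c]:<3d}" for c in range(296,346,2)])
E
```

```text
time: 68.55
tcp_pos: [0.4179, -0.3835, 0.2873]
orientation: [0.841, 3.027, -0.0]
ft_force: [-0.3, -0.7, -0.6]
finger_gap: 0.0154
finger_force: 48.9
[ 0.41836434 -0.38420407  0.28889896] ([-0.1, 0.4, 0.3], np.float64(0.001), 'yaw0', np.float64(2.599), 'q6', np.float64(-1.97))
[[326.27789064 271.0172324 ]
 [319.69550865 278.16865628]]
236 [' 88/165', ' 88/165', ' 88/168', ' 87/164', ' 87/164', ' 88/156', ' 86/160', ' 85/165', ' 85/162', ' 85/168', ' 83/169', ' 83/166', ' 81/167', ' 83/166', ' 81/164', ' 82/168', ' 80/163', ' 79/161', ' 78/167', ' 79/161', ' 77/159', ' 76/164', ' 77/159', ' 74/162', ' 73/164']
239 ['110/160', '110/162', '109/164', '109/166', '109/166', '109/166', '108/165', '108/172', ' 94/133', ' 88/58 ', ' 89/52 ', ' 87/50 ', ' 91/95 ', ' 89/92 ', ' 91/92 ', '102/153', '107/169', '106/164', '105/165', '105/163', '104/169', '104/167', '105/160', '104/164', '106/161']
242 ['111/163', '111/168', '112/166', '112/168', '114/172', '100/135', ' 82/81 ', '136/182', '190/172', '215/171', '214/170', '214/169', '215/171', '202/173', '203/172', '177/174', '120/185', ' 73/24 ', '1
[... 3294 characters left out ...]
90/215', ' 90/218', ' 89/229', ' 90/218', ' 90/218', ' 90/229', ' 88/217', ' 80/233', '198/176', '213/174', '232/160', '177/176', '166/161']
281 ['112/125', '212/176', '218/174', '164/182', ' 84/216', ' 88/223', ' 91/213', ' 91/213', ' 89/223', ' 90/221', ' 92/216', ' 91/210', ' 90/218', ' 90/218', ' 89/223', ' 91/213', ' 91/219', ' 91/224', ' 89/223', ' 87/220', ' 76/232', '253/138', '248/145', '177/176', '165/162']
284 ['110/127', '212/176', '221/174', ' 71/230', ' 85/222', ' 87/220', ' 91/213', ' 91/216', ' 91/219', ' 92/208', ' 91/219', ' 91/219', ' 91/219', ' 91/219', ' 92/222', ' 91/227', ' 91/224', ' 91/224', ' 90/227', ' 88/212', ' 82/233', '214/150', '252/153', '177/171', '167/162']
```

Blade (columns 318–322) stands within half a millimetre of the slot's middle (313–325). Inserting and turning shut.

```bash
python3 -m inch '[{"x":0,"y":-0.05,"z":0.6,"roll":0,"jaw":1},{"x":0,"y":-0.05,"z":1.1,"roll":0,"jaw":1},{"x":0,"y":-0.05,"z":1.6,"roll":0,"jaw":1},{"x":0,"y":-0.05,"z":1.9,"roll":0,"jaw":1},{"x":0,"y":-0.05,"z":1.9,"roll":0,"jaw":1},{"x":0,"y":-0.05,"z":1.9,"roll":0,"jaw":1}]'; python3 -m inch '[{"x":0,"y":0,"z":0,"roll":0.12,"jaw":1},{"x":0,"y":0,"z":0,"roll":0.24,"jaw":1},{"x":0,"y":0,"z":0,"roll":0.36,"jaw":1},{"x":0,"y":0,"z":0,"roll":0.48,"jaw":1},{"x":0,"y":0,"z":0,"roll":0.6,"jaw":1},{"x":0,"y":0,"z":0,"roll":0.72,"jaw":1},{"x":0,"y":0,"z":0,"roll":0.84,"jaw":1},{"x":0,"y":0,"z":0,"roll":0.84,"jaw":1}]'; python3 -c "
from h import *
print(go((.4186,-.3845,.2690),1.0275-.22),st()[1],st()[0]['ft_torque'])"
```

```text
time: 69.25
tcp_pos: [0.4175, -0.3839, 0.268]
orientation: [0.841, 3.027, -0.0]
ft_force: [-0.8, 1.8, 2.1]
finger_gap: 0.0155
finger_force: 49.3
time: 70.05
tcp_pos: [0.4188, -0.3837, 0.2681]
orientation: [2.0, 2.419, 0.003]
ft_force: [4.7, 1.8, 1.2]
finger_gap: 0.0151
finger_force: 49.3
([-0.1, -0.0, -0.1], np.float64(0.953), 'yaw0', np.float64(1.76), 'q6', np.float64(-1.13)) [ 0.41877151 -0.38369694  0.26807582] [ 0.28451622 -0.97121676  0.03323438]
```

```bash
python3 -m inch '[{"x":0,"y":0,"z":0,"roll":0.12,"jaw":1},{"x":0,"y":0,"z":0,"roll":0.24,"jaw":1},{"x":0,"y":0,"z":0,"roll":0.36,"jaw":1},{"x":0,"y":0,"z":0,"roll":0.48,"jaw":1},{"x":0,"y":0,"z":0,"roll":0.6,"jaw":1},{"x":0,"y":0,"z":0,"roll":0.72,"jaw":1},{"x":0,"y":0,"z":0,"roll":0.84,"jaw":1},{"x":0,"y":0,"z":0,"roll":0.95,"jaw":1}]'; python3 -m inch '[{"x":0,"y":0,"z":0,"roll":0.06,"jaw":1},{"x":0,"y":0,"z":0,"roll":0.06,"jaw":1},{"x":0,"y":0,"z":0,"roll":0.06,"jaw":1}]'; cat > barm.py <<'E'
from h import *
p=snapshot("wrist"); s,t,Rm=st(); C=np.array([.4186,-.3845])
hsv=cv2.cvtColor(p["image"],cv2.COLOR_RGB2HSV); H,S,V=[hsv[...,i].astype(int) for i in range(3)]
m=(H>18)&(H<34)&(S>140)&(V>60); ys,xs=np.where(m); P=np.array([ray(p,(x,y),.106)[:2] for x,y in zip(xs[::5],ys[::5])])
r=np.hypot(*(P-C).T); P=P[(r<.2)&(r>.06)]; print(len(P))
v=np.linalg.svd(P-P.mean(0))[2][0]; d=P.mean(0)-C; print("bar",np.arctan2(v[1],v[0])%np.pi-1.0275,np.arctan2(d[1],d[0])-1.0275)
print(s["ft_torque"],t,go((C[0],C[1],.268),1.0275))
E
python3 barm.py
```

```text
time: 70.85
tcp_pos: [0.4198, -0.3842, 0.2681]
orientation: [2.884, 1.234, 0.008]
ft_force: [10.1, -1.3, -0.7]
finger_gap: 0.0156
finger_force: 49.1
time: 71.15
tcp_pos: [0.4197, -0.3843, 0.2681]
orientation: [2.917, 1.153, 0.008]
ft_force: [9.3, -0.4, -0.8]
finger_gap: 0.0158
finger_force: 49.1
434
bar -0.019004996617226544 -0.023667059949148417
[-0.17119289 -1.79522258  0.09222932] [ 0.41975897 -0.38429203  0.26813425] ([-0.1, -0.1, 0.0], np.float64(-0.275), 'yaw0', np.float64(0.753), 'q6', np.float64(-0.13))
```

```bash
python3 -m inch '[{"x":0,"y":0,"z":0,"roll":0,"jaw":1},{"x":-0.1,"y":0,"z":0,"roll":-0.12,"jaw":1},{"x":-0.1,"y":-0.1,"z":0,"roll":-0.2,"jaw":1},{"x":-0.1,"y":-0.1,"z":-1,"roll":-0.2,"jaw":1},{"x":-0.1,"y":-0.1,"z":-3,"roll":-0.2,"jaw":1},{"x":-0.1,"y":-0.1,"z":-7,"roll":-0.2,"jaw":1},{"x":-0.1,"y":-0.1,"z":-11,"roll":-0.2,"jaw":1},{"x":-0.1,"y":-0.1,"z":-11,"roll":-0.2,"jaw":1}]'; python3 barm.py; python3 - <<'E'
from h import *
p=snapshot("wrist"); hsv=cv2.cvtColor(p["image"],cv2.COLOR_RGB2HSV); H,S,V=[hsv[...,i].astype(int) for i in range(3)]
red=((H<5)|(H>172))&(S>150)&(V>60); s,t,Rm=st(); print("key",rect(p,red,t[2]+.036,(270,250,380,420)),np.degrees(np.arctan2(Rm[1,0],Rm[0,0])))
print(go((.4415,.318,.37),np.deg2rad(-16.4)),go((.4415,.318,.37),np.deg2rad(163.6)))
for r in range(262,300,4): print(r,[int(V[r,c]) for c in range(300,344,3)],[int(S[r,c]) for c in range(300,344,3)])
E
```

```text
time: 72.0
tcp_pos: [0.417, -0.3857, 0.3845]
orientation: [2.782, 1.434, 0.001]
ft_force: [-0.0, -0.2, 0.5]
finger_gap: 0.0154
finger_force: 50.3
266
bar -0.013696041941800852 -0.0246598672925169
[ 0.01857815 -0.0024184   0.00107   ] [ 0.41646812 -0.38496116  0.38095429] ([0.2, 0.1, 11.3], np.float64(-0.076), 'yaw0', np.float64(0.952), 'q6', np.float64(-0.33))
key (array([ 0.4201, -0.3795]), array([47.2, 15.4]), 54.2) 54.50046520869562
([58.7, -38.7, 0.7], np.float64(1.237), 'yaw0', np.float64(0.951), 'q6', np.float64(-0.33)) ([58.7, -38.7, 0.7], np.float64(-1.904), 'yaw0', np.float64(0.951), 'q6', np.float64(-0.33))
262 [166, 169, 247, 240, 241, 240, 241, 240, 241, 241, 240, 242, 242, 242, 241] [45, 45, 19, 20, 18, 19, 18, 19, 19, 19, 17, 19, 19, 19, 18]
266 [164, 166, 241, 239, 241, 241, 240, 242, 242, 242, 240, 241, 241, 242, 242] [45, 48, 20, 19, 18, 19, 19, 18, 17, 18, 19, 19, 18, 18, 17]
270 [167, 226, 239, 239, 240, 243, 71, 74, 244, 240, 240, 242, 241, 241, 240] [44, 33, 20, 20, 18, 20, 40, 41, 18, 18, 19, 19, 18, 17, 18]
274 [165, 241, 240, 242, 245, 248, 74, 75, 248, 246, 2
[... 225 characters left out ...]

282 [164, 77, 85, 87, 87, 87, 88, 88, 89, 88, 88, 86, 79, 244, 241] [45, 242, 225, 208, 211, 214, 217, 212, 212, 214, 214, 225, 236, 19, 18]
286 [251, 83, 86, 87, 88, 87, 87, 88, 89, 88, 88, 87, 81, 250, 241] [18, 230, 222, 220, 220, 229, 220, 214, 212, 217, 214, 211, 233, 19, 17]
290 [167, 86, 85, 87, 88, 88, 88, 88, 88, 87, 88, 86, 83, 169, 172] [34, 222, 225, 223, 220, 214, 223, 214, 214, 220, 214, 225, 218, 32, 31]
294 [15, 84, 88, 88, 88, 88, 89, 89, 88, 88, 89, 87, 85, 14, 13] [17, 237, 212, 214, 212, 212, 212, 221, 220, 217, 215, 223, 216, 18, 39]
298 [26, 86, 87, 88, 90, 89, 89, 89, 90, 89, 89, 88, 86, 26, 12] [137, 219, 223, 223, 218, 218, 212, 218, 224, 221, 223, 220, 213, 157, 0]
```

```bash
python3 -m inch '[{"x":29,"y":-19,"z":0,"roll":0.15,"jaw":1},{"x":29,"y":-19,"z":0,"roll":0.3,"jaw":1},{"x":29,"y":-19,"z":0,"roll":0.45,"jaw":1},{"x":29,"y":-19,"z":0,"roll":0.6,"jaw":1},{"x":29,"y":-19,"z":0,"roll":0.75,"jaw":1},{"x":29,"y":-19,"z":0,"roll":0.9,"jaw":1},{"x":29,"y":-19,"z":0,"roll":1.05,"jaw":1},{"x":29,"y":-19,"z":0,"roll":1.237,"jaw":1}]' >/dev/null; python3 -c "
from h import *
print(go((.4415,.318,.15),np.deg2rad(-16.4)))"
```

```text
([-5.0, -34.9, 22.6], np.float64(0.106), 'yaw0', np.float64(-0.18), 'q6', np.float64(1.41))
```

```bash
python3 -m inch '[{"x":-5,"y":-34.9,"z":0,"roll":0.106,"jaw":1},{"x":-5,"y":-34.9,"z":0,"roll":0.106,"jaw":1},{"x":-5,"y":-34.9,"z":0,"roll":0.106,"jaw":1},{"x":-5,"y":-34.9,"z":2,"roll":0.106,"jaw":1},{"x":-5,"y":-34.9,"z":6,"roll":0.106,"jaw":1},{"x":-5,"y":-34.9,"z":10,"roll":0.106,"jaw":1},{"x":-5,"y":-34.9,"z":14,"roll":0.106,"jaw":1},{"x":-5,"y":-34.9,"z":18,"roll":0.106,"jaw":1}]'>/dev/null; python3 -c "
from h import *
snapshot('wrist');snapshot('wrist');print(go((.4415,.318,.09),np.deg2rad(-16.4)),st()[1])"
```

```text
([0.1, -2.3, 14.0], np.float64(0.006), 'yaw0', np.float64(-0.28), 'q6', np.float64(2.23)) [0.43691805 0.29722074 0.22979038]
```

```bash
python3 -m inch '[{"x":0.1,"y":-2.3,"z":4,"roll":0,"jaw":1},{"x":0.1,"y":-2.3,"z":8,"roll":0,"jaw":1},{"x":0.1,"y":-2.3,"z":12,"roll":0,"jaw":1},{"x":0.1,"y":-2.3,"z":14.5,"roll":0,"jaw":1},{"x":0.1,"y":-2.3,"z":14.5,"roll":0,"jaw":1},{"x":0.1,"y":-2.3,"z":14.5,"roll":0,"jaw":1}]'; python3 - <<'E'
from h import *
snapshot("wrist"); p=snapshot("wrist"); save(p,"w40"); s,t,Rm=st(); print(t,go((.4418,.3182,.0431),np.deg2rad(-16.4)))
hsv=cv2.cvtColor(p["image"],cv2.COLOR_RGB2HSV); H,S,V=[hsv[...,i].astype(int) for i in range(3)]
print(proj(p,[(.4415,.318,.032),t-[0,0,.0341]]),[(np.round(d['at'],4).tolist(),round(d['score'],2)) for d in tip_of(p,'stand_slot')[:2]])
for r in range(236,282,4): print(r,[f"{V[r,c]}/{S[r,c]}" for c in range(298,344,2)])
E
```

```text
time: 74.4
tcp_pos: [0.4506, 0.3191, 0.0958]
orientation: [-3.11, 0.445, -0.001]
ft_force: [0.6, 0.1, -1.1]
finger_gap: 0.0154
finger_force: 50.4
[0.45162223 0.31986274 0.09739165] ([-0.9, 0.4, 5.4], np.float64(0.002), 'yaw0', np.float64(-0.284), 'q6', np.float64(2.27))
[[326.62992968 270.38156906]
 [318.8406273  277.21449056]] [([0.4418, 0.315, 0.0317], 0.67), ([0.4453, 0.3216, 0.0921], 0.52)]
236 ['226/170', '226/169', '226/169', '228/169', '228/167', '228/168', '229/168', '229/167', '229/166', '229/170', '226/169', '226/169', '226/169', '228/170', '214/170', '202/172', '205/172', '214/172', '219/173', '220/170', '216/174', '214/172', '214/172']
240 ['227/170', '227/171', '227/171', '228/168', '229/167', '229/167', '229/167', '229/167', '228/168', '227/171', '224/167', '225/170', '226/170', '228/171', '213/171', '202/174', '203/172', '212/172', '219/172', '220/172', '218/172', '214/170', '215/172']
244 ['227/171', '227/170', '226/172', '228/168', '228/167', '228/168', '228/168', '229/166', '229/168', '228/171', '225/171', '225/171', '226/172', '227/170', '211/174', '202/173', '203/
[... 1655 characters left out ...]
45/172', '147/170', '148/172', '146/173', '145/171', '146/171', '146/178', '71/29', '74/38', '71/18', '125/175', '115/173', '116/171', '121/171', '109/175', '97/176', '145/130', '132/172', '129/174', '130/175']
276 ['144/172', '143/171', '143/173', '147/172', '138/174', '109/199', '110/199', '109/204', '110/202', '112/205', '88/174', '80/159', '80/163', '79/207', '79/207', '79/210', '77/222', '72/202', '92/180', '138/172', '131/173', '130/171', '130/173']
280 ['144/174', '144/172', '140/171', '96/213', '94/225', '96/215', '95/215', '96/220', '80/233', '81/217', '82/227', '83/221', '83/227', '84/222', '84/219', '85/219', '84/219', '84/216', '83/221', '77/229', '134/173', '132/170', '130/173']
```

Slot columns 320–334 agree with the projection (326.6); the blade is at 320. I'm applying the computed correction, inserting and releasing.

```bash
python3 -m inch '[{"x":-0.9,"y":0.4,"z":1,"roll":0,"jaw":1},{"x":-0.9,"y":0.4,"z":1.5,"roll":0,"jaw":1},{"x":-0.9,"y":0.4,"z":2.8,"roll":0,"jaw":1},{"x":-0.9,"y":0.4,"z":4,"roll":0,"jaw":1},{"x":-0.9,"y":0.4,"z":5,"roll":0,"jaw":1},{"x":-0.9,"y":0.4,"z":5.35,"roll":0,"jaw":1},{"x":-0.9,"y":0.4,"z":5.35,"roll":0,"jaw":1}]'; python3 -c "
from h import *
print(go((.4418,.3182,.0431),np.deg2rad(-16.4)),st()[0]['ft_force'])"
```

```text
time: 75.25
tcp_pos: [0.4401, 0.3181, 0.0428]
orientation: [3.108, -0.444, -0.004]
ft_force: [-8.3, -4.9, 18.4]
finger_gap: 0.0154
finger_force: 53.7
([0.2, -0.1, -0.0], np.float64(0.003), 'yaw0', np.float64(-0.284), 'q6', np.float64(2.27)) [-8.29399356 -4.90323082 18.41202101]
```

```bash
python3 -m inch '[{"x":0,"y":0,"z":0,"roll":0,"jaw":0},{"x":0,"y":0,"z":0,"roll":0,"jaw":-0.3},{"x":0,"y":0,"z":0,"roll":0,"jaw":-0.3},{"x":0,"y":0,"z":0,"roll":0,"jaw":-0.3},{"x":0,"y":0,"z":-5,"roll":0,"jaw":-0.3},{"x":0,"y":0,"z":-10,"roll":0,"jaw":-0.3},{"x":0,"y":0,"z":-15,"roll":0,"jaw":-0.3},{"x":0,"y":0,"z":-17,"roll":0,"jaw":-0.3}]'; python3 - <<'E'
from h import *
snapshot("wrist"); p=snapshot("wrist"); s,t,Rm=st()
hsv=cv2.cvtColor(p["image"],cv2.COLOR_RGB2HSV); H,S,V=[hsv[...,i].astype(int) for i in range(3)]
red=((H<5)|(H>172))&(S>180)&(V>50); u=proj(p,(.4415,.318,.078))[0].astype(int)
print(rect(p,red,.078,(u[0]-45,u[1]-50,u[0]+45,u[1]+50)),t)
for k in("key","key_tip"): print(k,[(np.round(d['at'],4).tolist(),round(d['score'],2)) for d in tip_of(p,k)[:2]])
for n in("scene","side"):
    q=snapshot(n)
    for k in("loop_tool0","key","jar_cobalt"): print(n,k,[(incab(d['at']) if k[0]=="l" else np.round(d['at'],3).tolist(),round(d['score'],2)) for d in tip_of(q,k)[:3]])
E
```

```text
time: 76.05
tcp_pos: [0.4423, 0.3193, 0.2171]
orientation: [-3.105, 0.444, -0.012]
ft_force: [0.2, 0.3, 0.6]
finger_gap: 0.0557
finger_force: 0.0
(array([0.4425, 0.3176]), array([36.4, 15.4]), -16.1) [0.44229126 0.31924346 0.21577112]
key [([0.4353, 0.3203, 0.0353], 0.93)]
key_tip []
scene loop_tool0 [((np.float64(-65.5), np.float64(173.1), -1.1), 0.71), ((np.float64(51.3), np.float64(6.9), 84.6), 0.62), ((np.float64(53.1), np.float64(57.8), 79.1), 0.52)]
scene key [([0.438, 0.32, 0.034], 0.66), ([0.572, -0.36, 0.083], 0.48)]
scene jar_cobalt [([0.621, -0.066, 0.002], 0.84), ([0.52, 0.501, 0.002], 0.5)]
side loop_tool0 []
side key [([0.437, 0.315, 0.028], 0.53)]
side jar_cobalt [([0.625, -0.07, 0.002], 0.81)]
```

```bash
python3 -c "
from plant import finish_job
print(finish_job())"
```

```text
the job is handed in; nothing more can be done
None
```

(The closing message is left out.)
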